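Press the marked-parts carrier on to its base and stack its cover on top

ROBOT

A 6-joint arm with a two-finger parallel gripper is mounted at the origin on a cart in front of the work surface, level with it; the furniture and walls round the work are solid. World frame = base frame: x ahead of the robot, y to its left, z up, the work surface at z = 0. Lengths are in m, angles in rad, forces in N, time in s.
With the tool pointing down it reaches from about 0.325 to 0.775 m from the base axis. Payload 9.3 kg.
Tool frame: the origin (TCP) lies on the centre line of the jaws, within the pads' length; the fingertips stand 25 mm ahead of it and the grasp point (between the pads) lies 6 mm ahead of it; x points along the fingers, y is the direction in which the jaws open and shut, and the axes are right-handed (so a half turn about x gives the same grasp; the last joint's range is limited). The gripper opens to 85 mm and grips with 20 to 120 N. Pads are 22 mm wide; open, the fingers measure 114 mm over their backs; the gripper's body (76 mm by 85 mm) begins 54 mm behind the grasp point. The pads swing forward as they close: fully open they stand 13 mm farther back than shut.
Start: joints at [1.03, 0.259, 0.021, 1.334, 0, 1.418], TCP at [0.208, 0.509, 0.256] pointing down, gripper open.
Joint ranges: [-3.04, 3.04], [-0.91, 1.82], [-1.04, 1.36], [-1.92, 1.95], [-1.52, 1.45], [-3.14, 3.14]. Speed limits (rad/s): [2.22, 2.22, 2.79, 3.14, 3.14, 3.14].

INTERFACE

Orientations are given as a unit quaternion [w, x, y, z].
In Python, from rig import env, eyes gives the robot as it stands.
- The arm moves only by the tool servo_tool, never from a script. Its argument "targets" is a list that holds one entry, the list of rows, each a list of 7 numbers: the turn, a rotation vector about the tool's x, y, z scaled (see below), then the shift along the tool's x, y, z scaled (see below), then the closure, from -1 (fully open) to 1 (shut). In form: [[[wx, wy, wz, x, y, z, grip], ...]]. A call has exactly 5 rows; each row shifts and turns the pose as measured when the row begins, along the tool's axes as they then stand; what a row does not reach is not made up. The controller multiplies each number of a shift by 0.03 m and each number of a turn by 1.5 rad. A row lasts 1/8 s, in which the tool goes at most 62.5 mm and 10.7 degrees, less where a joint would pass 70% of its speed; a pose out of reach is approached as far as the arm can. A call with a number of a shift or a turn outside -1 to 1 is refused whole. A call with a gripper value outside its range is refused whole. The fingers move at their own pace and stop on an object; "newtons" is the grip in N (left out, the last holds). Time passes only in rows, so rows that do not move let the fingers close, or fill a call up. It gives the time, the measured TCP pose, the force and the opening at its end, in the units of the state.
- env.sense(): the state, without advancing time (a new reading comes with each control period).
- eyes.read_camera(name): name is "scene" or "top" or "wrist"; returns the picture (400x640x3 uint8, red, green, blue); there is no depth.
- eyes.camera_info(name): a dict with "mtx" (3x3 intrinsics, pixels), "dist" ([k1, k2, p1, p2, k3] as OpenCV has them; the pictures are not rectified), "R" (3x3) and "t" (3): a world point X has camera coordinates R X + t. Camera axes: x right, y down, z forward; pixel columns grow to the right and rows downward; lengths in m; the calibration is good to about 2 mm. A picture is of the moment at which its call begins: read the wrist's pose just before it. camera_info takes no time and is no camera call; for the wrist camera it gives the pose at the moment of the call.
- env.sign_off(): hands the job in, once; it reports no verdict.
The state is a dict: "clock": time; "qpos": joint angles; "joint_velocities": joint speeds; "effort": joint torques, N m; "tcp_pos": TCP position; "tool_rot": TCP orientation; "force": force on the tool from outside, world axes, zero at the start; "wrist_torque": the same for the moment, N m; "width": finger opening in m.
Only numpy, scipy, OpenCV 4.12 (cv2) and the standard library are available. Lean on these libraries where they do the work, as an engineer would, in place of code of your own. Each camera call takes 0.05 s, during which the arm holds its last target.

TASK

Take the blue carrier from its sloping easel, set it on the spring-cushioned aluminium base with the cut corners matched, and press it down firmly but gently until it snaps past the two brass catches and its skirt sits flat on the base's deck. Then take the white cover from the other easel and stack it on the carrier, cut corners matched again, so that its skirt drops right down round the carrier's rim. Do not drop either plate, and leave the caliper and the screwdriver where they lie.

Things in the scene. Friction and masses are not known exactly. Their poses are not given: they have to be found in the camera images.
- carrier: Blue carrier plate, 92 mm long (x) by 56 mm wide (y), 30 mm high, plain vertical sides 56 mm apart to grip; hollow underneath inside a skirt. Origin: centre of the underside, z out of the top. About 0.2 kg. Starts leaning on its easel: its x points up the slope, so its z leans 32 degrees (0.56 rad) from vertical, towards the easel's front (-x) side.
- carrier_top (a point): Centre of the carrier's top face, 30 mm above its underside, where the centre of the cover's underside belongs. Round it a raised round-topped rim, 80 x 45 mm, 8 mm high, same corner cut; a white tag with a dark face, 9 mm high, is fixed inside it.
- carrier_key (a point): Middle of the carrier's one cut corner (+x,+y), cut off at 45 degrees (14 mm off each side; small yellow mark on the cut), at the underside; 39 mm along x, 21 mm along y from the centre. Inside the skirt: 14 mm deep, opening 83 x 48 mm with the same cut.
- cover: White cover plate, 92 mm long (x) by 56 mm wide (y), 30 mm high, plain vertical sides 56 mm apart to grip; hollow underneath inside a skirt. Origin: centre of the underside, z out of the top. Plain top with a thin grey panel. About 0.14 kg. Starts leaning on the other easel just as the carrier does. Stacked, it lies on the carrier's top face, skirt round the rim.
- cover_key (a point): Middle of the cover's one cut corner (+x,+y), cut off at 45 degrees (14 mm off each side; small yellow mark on the cut), at the underside; 39 mm along x, 21 mm along y from the centre. Inside the skirt: 14 mm deep, opening 83 x 48 mm with the same cut.
- base: Fixed foot of the aluminium base: 118 mm long (x), 40 mm wide, 8 mm high, dark bellows on it. Origin: centre of the underside, on the worktop; z up. It carries the base's table, 92 x 56 mm, its (+x,+y) corner cut like the plates', cushioned on a spring: it stays up to about 4 N of load, then sinks 1 mm for each 0.8 N, 12 mm at most.
- base_deck (a point): Centre of the deck (top of the base's table), 34 mm above the worktop when unloaded; it sinks with the table. The centre of the carrier's underside belongs here. On the deck stands a dark round-topped block, 80 x 45 mm, 11 mm high, same corner cut, round which the carrier's skirt drops with 1.5 mm play on each side.
- base_key (a point): Middle of the base's cut corner (yellow mark), at deck height; 39 mm along x, 21 mm along y from the centre.
- base_catch (a point): Tip of the brass spring catch in the block's +x end face, 7 mm above the deck (a second one in the -x end). 45-degree noses stand out 3.5 mm: the carrier's skirt comes to rest on them 8 to 9 mm above the deck; 10 to 13 N straight down (its weight included) pushes it past, while the table sinks, and it snaps on to the deck.
- easel_blue: Fixed small plywood easel (40 mm wide, narrower than the plates) on which the blue carrier leans; its rest face slopes up at 32 degrees along the easel's x and has a 10 mm ledge at the low end, below the plate. Middle of the rest face 52 mm above its origin, which lies on the worktop.
- easel_white: The same, for the white cover.
- caliper: Steel caliper, 67x202x16 mm, a bystander; origin: centre of its underside.
- screwdriver: Red-handled screwdriver, 22x162x22 mm, a bystander; origin: centre of its underside.

How it is judged:
On the way, in this order (a step that is already met when the one before it is completed fails the run):
1. the blue carrier sits flat on the base's deck, corners matched, past the catches (horizontal distance between carrier and base_deck below 0.004 m and z of carrier in the frame of base_deck between -0.003 and 0.0025 m and horizontal distance between carrier_key and base_key below 0.007 m and angle between carrier's own z axis and vertical below 0.05 rad), for 0.2 s.
2. the white cover sits flat on the carrier, corners matched (horizontal distance between cover and carrier_top below 0.004 m and z of cover in the frame of carrier_top between -0.003 and 0.0025 m and horizontal distance between cover_key and carrier_key below 0.007 m and angle between cover's own z axis and vertical below 0.05 rad), for 0.2 s.
At the end, for the whole second after the job is handed in: The carrier lies level (within 0.05 rad) on the base's deck (its underside within 2.5 mm of it, centres within 4 mm, cut corners within 7 mm of each other), and the cover lies in the same way on the carrier's top face; both are released and at rest (all of step 1 and all of step 2 and linear speed of each of carrier, cover below 0.01 m/s); the robot touches nothing.
It fails at once if the caliper or screwdriver is moved more than 20 mm (distance of any of caliper, screwdriver from where it was at the start of the episode above 0.02 m).
It fails at once if the carrier or cover is dropped (falls free for more than about 1 cm) ((contact force between carrier and anything else below 0.02 N and linear speed of carrier above 0.45 m/s) or (contact force between cover and anything else below 0.02 N and linear speed of cover above 0.45 m/s)).
It fails at once if a plate is pressed down with more than 60 N (contact force between carrier and base above 60 N or contact force between cover and carrier above 60 N).
It also fails if it takes over 48 s, if anything falls off the work surface, if the arm or the gripper's body presses on something with over 40 N, if the wrist force passes 120 N, or if a joint passes its speed limit or range.

## Working session

There is one attempt and no reset: what is moved stays moved. The work goes in short steps, Python scripts to look and compute and a tool call to move; the robot and the scene stay as the last step left them, time stands still between calls to the robot, and variables do not carry over. Pictures are saved under pics/ and viewed, and the job is handed in when it is done.

Besides the shell and the picture viewer there is one more tool, called as name(argument=value, ...) on one line, values as JSON. servo_tool: Moves the arm, as the interface text tells. Shifts and turns lie within -1 to 1; 1 stands for 0.03 m of shift or 1.5 rad of turn. Its arguments: {"type":"object","properties":{"targets":{"type":"array"},"newtons":{"type":"number"}},"required":["targets"]}

```bash
ls; mkdir -p pics; python3 - <<'E'
from rig import env, eyes
import cv2
s=env.sense(); print(s)
for n in ["scene","top","wrist"]:
    i=eyes.camera_info(n); print(n,i)
    cv2.imwrite(f"pics/{n}0.png",eyes.read_camera(n)[:,:,::-1])
E
```

```text
pics
{'clock': 0.0, 'qpos': array([1.03038578e+00, 2.59189562e-01, 2.07280045e-02, 1.33369575e+00,
       1.14455056e-05, 1.41819311e+00]), 'joint_velocities': array([ 0.00019067,  0.00102353, -0.0007915 , -0.00052235,  0.00039311,
        0.00127801]), 'effort': array([ 8.73904537e-04, -5.55639267e+01,  3.44537115e+01,  1.35363231e-02,
       -6.55771987e-05,  3.27257624e-05]), 'tcp_pos': array([0.2078553 , 0.50893015, 0.25565429]), 'tool_rot': array([ 0.69368787,  0.13580178,  0.69402232, -0.13670419]), 'force': array([ 0.65068243,  0.03548725, -0.33816018]), 'wrist_torque': array([ 0.00155155,  0.0328563 , -0.00982594]), 'width': 0.0852726131190071}
scene {'mtx': array([[413.81327844,   0.        , 317.68293786],
       [  0.        , 413.81327844, 196.0148305 ],
       [  0.        ,   0.        ,   1.        ]]), 'dist': array([-0.04437954,  0.        ,  0.        ,  0.        ,  0.        ]), 'R': array([[ 0.72076012, -0.6929238 , -0.01901178],
       [-0.48779936, -0.48752729, -0.72413323],
       [ 0.49250039,  0.53120029, -0.68939801]]), 't': array([-0.35074438,  0.37702506,
[... 220 characters left out ...]
  ,  0.        ,  0.        ,  0.        ]), 'R': array([[-0.02806417, -0.99952345,  0.01285627],
       [-0.9837685 ,  0.02533688, -0.17764453],
       [ 0.17723413, -0.01763304, -0.98401074]]), 't': array([0.09890201, 0.56177763, 0.82013578])}
wrist {'mtx': array([[335.90545702,   0.        , 321.53719068],
       [  0.        , 335.90545702, 199.99551554],
       [  0.        ,   0.        ,   1.        ]]), 'dist': array([-0.05984853,  0.        ,  0.        ,  0.        ,  0.        ]), 'R': array([[ 0.37759238,  0.92597102, -0.00129107],
       [ 0.89214457, -0.3634245 ,  0.26832945],
       [ 0.24799609, -0.10247098, -0.96332634]]), 't': array([-0.55075963, -0.03524572,  0.37845291])}
```

View pics/scene0.png

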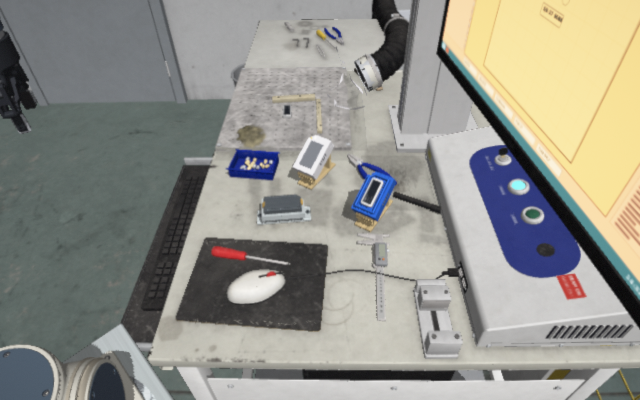

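View pics/top0.png

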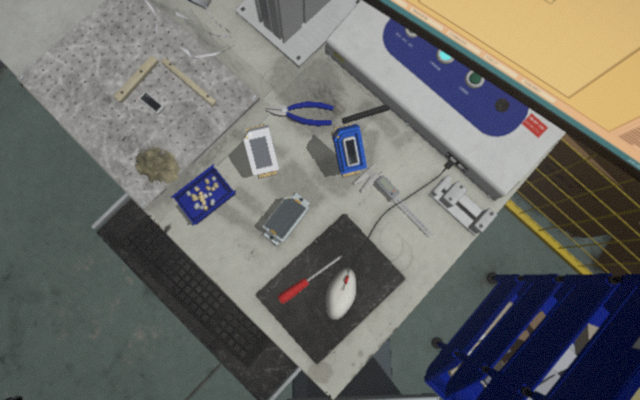

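View pics/wrist0.png

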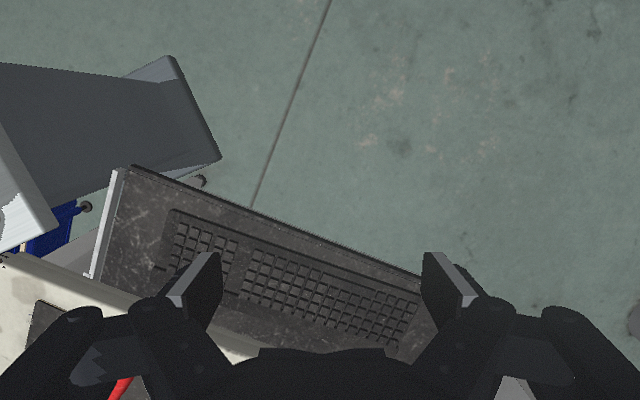

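```bash
python3 - <<'E'
import cv2
def crop(n,x0,y0,x1,y1,f,o):
    im=cv2.imread(f"pics/{n}.png")[y0:y1,x0:x1]
    cv2.imwrite(f"pics/{o}.png",cv2.resize(im,None,fx=f,fy=f,interpolation=cv2.INTER_CUBIC))
crop("top0",225,110,385,255,5,"top0c1")
crop("scene0",240,125,410,245,4.7,"scene0c1")
E
```

```text
(no output)
```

View pics/top0c1.png

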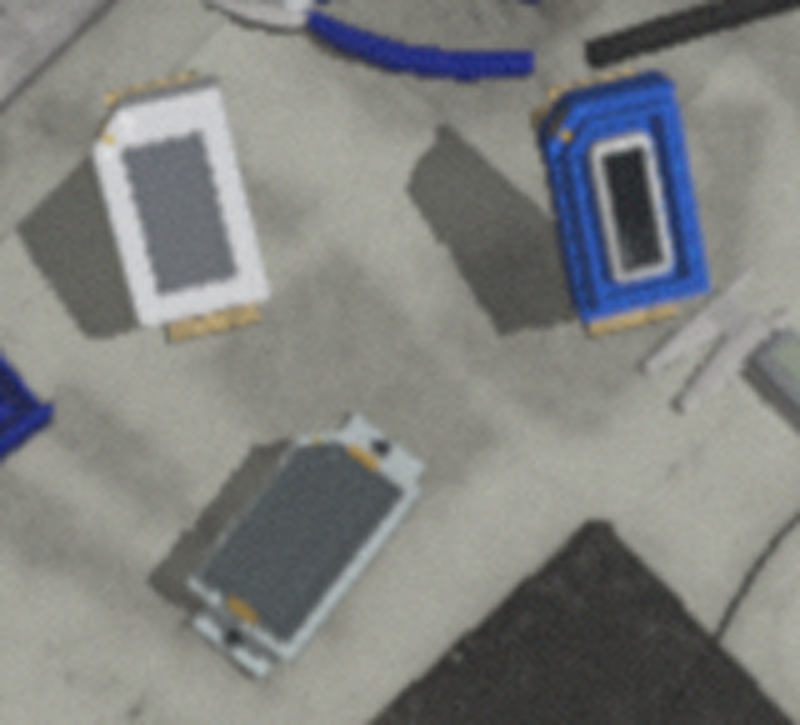

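View pics/scene0c1.png

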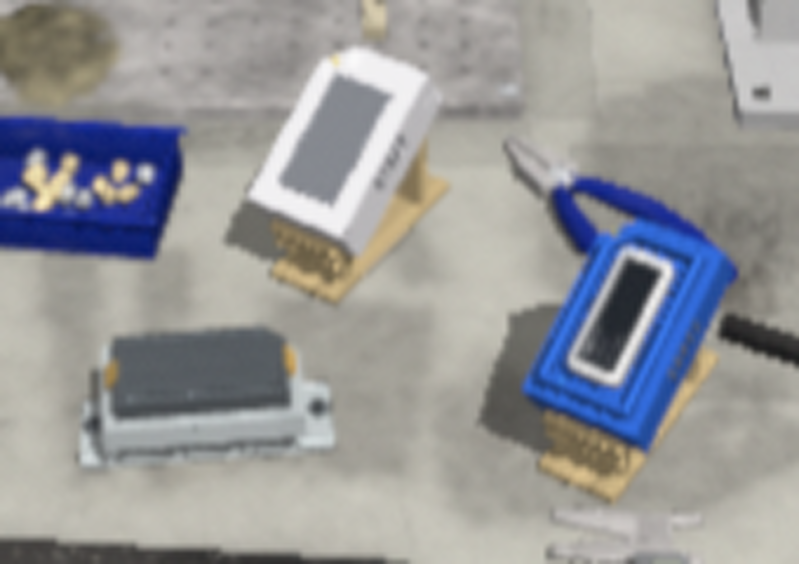

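```bash
cat > h.py <<'E'
import numpy as np, cv2
from scipy.optimize import least_squares
from scipy.spatial.transform import Rotation as Rn
def plateR(yaw,tilt): # tilt>0: x points up
    return Rn.from_euler('z',yaw)*Rn.from_euler('y',-tilt)
def proj(info,P):
    rv=cv2.Rodrigues(np.array(info['R']))[0]
    return cv2.projectPoints(np.asarray(P,float),rv,np.array(info['t']),np.array(info['mtx']),np.array(info['dist']))[0][:,0]
def fit(obs,tilt=None,x0=(0.4,0,0.05,0),fixz=None):
    """obs list of (info, modelpts mm Nx3, px Nx2). params x,y,z,yaw"""
    def pose(p): 
        R=plateR(p[3],tilt if tilt is not None else 0)
        return R,np.array([p[0],p[1],p[2] if fixz is None else fixz])
    def res(p):
        R,t=pose(p)
        return np.concatenate([(proj(i,R.apply(np.array(M)/1000)+t)-np.array(px)).ravel() for i,M,px in obs])
    best=min((least_squares(res,list(x0[:3])+[y],loss='soft_l1') for y in np.arange(-3,3.2,1.0)),key=lambda r:r.cost)
    return best.x,res(best.x).reshape(-1,2)
def un(c,f,x0,y0):
    c=np.array(c,float); return (c+.5)/f-.5+np.array([x0,y0])
E
cat > fit0.py <<'E'
from rig import env, eyes
from h import *
T=eyes.camera_info("top");S=eyes.camera_info("scene")
t=np.radians(32)
M=[(-46,28,30),(-46,-28,30),(46,-28,30),(32,28,30),(46,14,30)]
ut=lambda c:un(c,5,225,110); us=lambda c:un(c,4.7,240,125)
W=[(T,M,ut([(145,325),(268,295),(215,90),(95,148),(135,103)])),(S,M[:3]+M[3:],us([(252,197),(342,238),(440,97),(330,60),(362,45)]))]
B=[(T,M,ut([(585,322),(708,288),(672,80),(548,132),(580,90)])),(S,M[:3],us([(527,380),(645,440),(735,270)]))]
Mb=[(-46,28,34),(-46,-28,34),(46,-28,34),(-40,-22.5,45),(40,-22.5,45),(-40,22.5,45)]
Ms=[(-46,-28,34),(46,-28,34)]
Ba=[(T,Mb,ut([(190,583),(285,655),(418,490),(285,640),(402,490),(205,578)])),(S,Ms,us([(105,425),(303,410)]))]
for n,o,tt in [("white",W,t),("blue",B,t),("base",Ba,0)]:
    p,r=fit(o,tt); print(n,p.round(4),np.degrees(p[3])); print(r.round(1).tolist())
    if n!="base":
        R=plateR(p[3],tt); print(" z axis",R.apply([0,0,1]), "top centre",R.apply([0,0,.03])+p[:3])
E
python3 fit0.py
```

```text
white [0.6802 0.2023 0.0488 0.1836] 10.518717683613522
[[-1.1, -0.1], [0.3, 0.6], [1.6, -0.6], [0.3, -0.1], [-2.6, 0.9], [0.3, -0.2], [0.5, -0.1], [-0.9, -4.4], [-0.1, 0.6], [0.8, 0.7]]
 z axis [-0.52101414 -0.09674033  0.8480481 ] top centre [0.66453741 0.19942658 0.07419656]
blue [0.6804 0.0158 0.0467 0.1896] 10.865945935182484
[[-1.1, -1.4], [-0.2, -0.1], [1.0, -0.4], [0.4, 1.3], [-0.5, 1.7], [0.9, 1.7], [-0.8, -0.1], [0.5, -2.9]]
 z axis [-0.5204183  -0.09989602  0.8480481 ] top centre [0.66475016 0.01282219 0.07217009]
base [ 0.5309  0.1529  0.0014 -0.6747] -38.65690318382313
[[-1.3, -0.1], [0.7, 1.5], [0.6, -0.0], [-0.0, 0.2], [-0.0, -0.2], [-1.1, -0.4], [-0.2, 0.2], [1.2, 0.0]]
```

```bash
cat > nav.py <<'E'
from rig import env, eyes
from h import *
def cur():
    s=env.sense(); q=np.array(s['tool_rot']); return Rn.from_quat(q[[1,2,3,0]]),np.array(s['tcp_pos']),s
def goal(yaw,tilt,o,h,flip=1,dx=0,dy=0):
    R=plateR(yaw,tilt); M=R.as_matrix()
    tx=-M[:,2]; ty=flip*M[:,1]; tz=np.cross(tx,ty)
    return Rn.from_matrix(np.c_[tx,ty,tz]), np.array(o)+R.apply([dx,dy,h])
def need(Rg,pg):
    R,p,s=cur(); d=R.inv().apply(pg-p); w=(R.inv()*Rg).as_rotvec()
    print("clock",s['clock'],"shift/0.03",(d/0.03).round(3),"mm",(d*1000).round(1),"turn/1.5",(w/1.5).round(4),"deg",np.degrees(np.linalg.norm(w)).round(1))
    print(" q",np.array(s['qpos']).round(3),"tcp",p.round(4),"F",np.array(s['force']).round(2),"w",round(s['width'],4))
    return d,w
E
python3 - <<'E'
from nav import *
R,p,s=cur(); print(R.as_matrix().round(3))
i=eyes.camera_info("wrist"); C=-i['R'].T@i['t']; print("cam in tool",R.inv().apply(C-p),"cam axes in tool",(R.inv().as_matrix()@i['R'].T).round(3))
for f in (1,-1):
    Rg,pg=goal(.19,np.radians(32),[.6804,.0158,.0467],.13,f); print(f,pg,Rg.as_matrix().round(3).tolist()); need(Rg,pg)
E
```

```text
[[-0.     0.378  0.926]
 [-0.001  0.926 -0.378]
 [-1.    -0.001 -0.   ]]
cam in tool [-0.11756789  0.00127641 -0.06792955] cam axes in tool [[ 0.    -0.268  0.963]
 [ 1.     0.001  0.   ]
 [-0.001  0.963  0.268]]
1 [0.61275021 0.0027896  0.15694625] [[0.52, -0.189, 0.833], [0.1, 0.982, 0.16], [-0.848, 0.0, 0.53]]
clock 0.15 shift/0.03 [  3.304 -10.515  18.874] mm [  99.1 -315.4  566.2] turn/1.5 [-0.3749 -0.3621  0.1081] deg 45.7
 q [ 1.03   0.259  0.021  1.334 -0.     1.418] tcp [0.2079 0.509  0.2558] F [ 1.3  -0.41 -0.2 ] w 0.0857
-1 [0.61275021 0.0027896  0.15694625] [[0.52, 0.189, -0.833], [0.1, -0.982, -0.16], [-0.848, 0.0, -0.53]]
clock 0.15 shift/0.03 [  3.304 -10.515  18.874] mm [  99.1 -315.4  566.2] turn/1.5 [1.6522 0.1416 0.4741] deg 148.2
 q [ 1.03   0.259  0.021  1.334 -0.     1.418] tcp [0.2079 0.509  0.2558] F [ 1.3  -0.41 -0.2 ] w 0.0857
```

servo_tool(targets=[[[0,0,0,0,-0.45,0.9,-1],[0,0,0,0,-0.45,0.9,-1],[0,0,0,0,-0.45,0.9,-1],[0,0,0,0,-0.45,0.9,-1],[0,0,0,0,-0.45,0.9,-1]]])

```text
clock: 0.78
tcp_pos: [0.3085, 0.3933, 0.2542]
tool_rot: [0.693, 0.134, 0.695, -0.136]
force: [-0.5, -0.4, -0.6]
width: 0.0852
```

servo_tool(targets=[[[0,0,0,0,-0.45,0.9,-1],[0,0,0,0,-0.45,0.9,-1],[0,0,0,0,-0.45,0.9,-1],[0,0,0,0,-0.45,0.9,-1],[0,0,0,0,-0.45,0.9,-1]]])

```text
clock: 1.4
tcp_pos: [0.4109, 0.2758, 0.2535]
tool_rot: [0.693, 0.133, 0.695, -0.136]
force: [0.5, 0.1, 0.5]
width: 0.0856
```

servo_tool(targets=[[[0,0,0,0,-0.4,0.85,-1],[0,0,0,0,-0.4,0.85,-1],[0,0,0,0,-0.4,0.85,-1],[0,0,0,0,-0.4,0.85,-1],[0,0,0,0,0,0,-1]]])

```text
clock: 2.02
tcp_pos: [0.4904, 0.1885, 0.2521]
tool_rot: [0.692, 0.134, 0.696, -0.138]
force: [0.1, -0.2, -0.2]
width: 0.0856
```

```bash
cat > shot.py <<'E'
import sys,pickle
from nav import *
n=sys.argv[1]; R,p,s=cur(); i=eyes.camera_info("wrist"); im=eyes.read_camera("wrist")[:,:,::-1]
cv2.imwrite(f"pics/{n}.png",im); pickle.dump((i,p,R.as_quat()),open(f"pics/{n}.pkl","wb"))
big=cv2.resize(im,None,fx=1.25,fy=1.25,interpolation=cv2.INTER_CUBIC); cv2.imwrite(f"pics/{n}b.png",big); print(p,s['clock'])
E
python3 shot.py w1
```

```text
[0.49044588 0.18848719 0.25210523] 2.025
```

View pics/w1b.png

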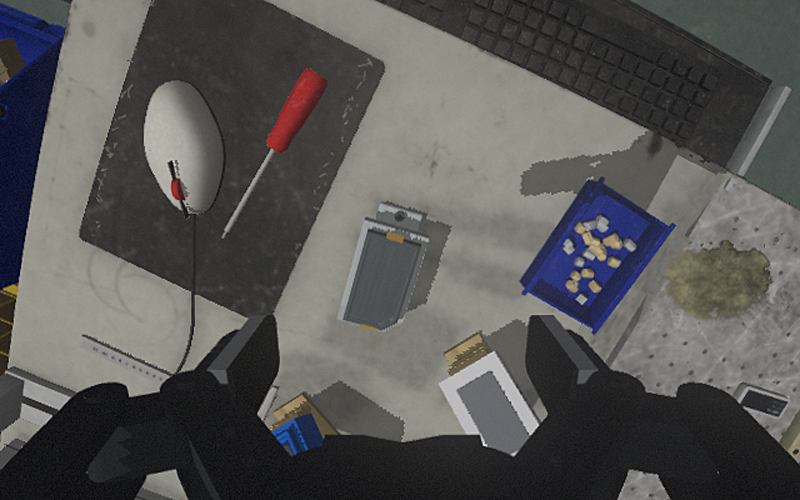

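```bash
python3 - <<'E'
import cv2
im=cv2.imread("pics/w1.png")[150:275,255:375]
cv2.imwrite("pics/w1c.png",cv2.resize(im,None,fx=4.8,fy=4.8,interpolation=cv2.INTER_CUBIC))
E
```

```text
(no output)
```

View pics/w1c.png

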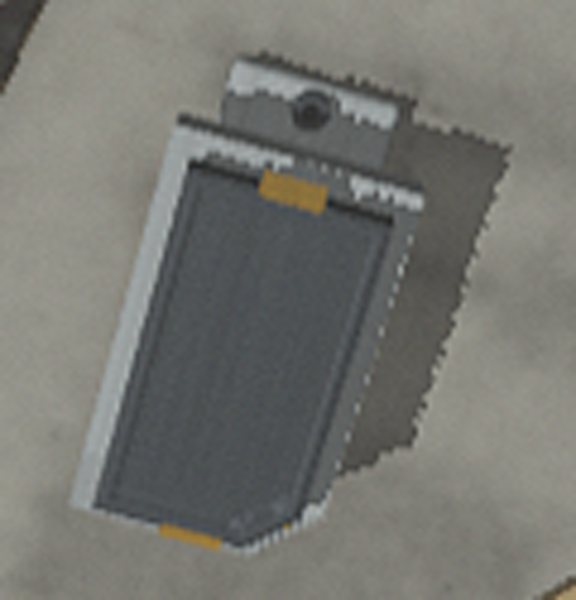

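```bash
cat > fit1.py <<'E'
from fit0 import *
import pickle
i1=pickle.load(open("pics/w1.pkl","rb"))[0]
uw=lambda c:un(c,4.8,255,150)
Mw=[(-46,28,34),(-46,-28,34),(46,-28,34),(46,14,34),(32,28,34),(-59,20,8),(-59,-20,8)]
o=(i1,Mw,uw([(422,208),(183,128),(72,507),(250,553),(322,510),(412,105),(233,64)]))
for nm,obs,fz in [("wrist+all",[o]+Ba,None),("wrist z0",[o],0.0),("wrist free",[o],None)]:
    p,r=fit(obs,0,fixz=fz); print(nm,p.round(4),np.degrees(p[3]).round(2)); print(r[:7].round(1).tolist())
E
python3 fit1.py | tail -6
```

```text
wrist+all [ 0.5317  0.1532 -0.001  -0.6751] -38.68
[[1.3, -1.9], [-1.2, -0.5], [-0.1, -0.2], [-0.3, 0.4], [0.5, 1.6], [-1.4, 0.9], [0.8, -1.0]]
wrist z0 [0.5316 0.1534 0.05   5.6072] 321.27
[[1.5, -1.8], [-1.2, -0.5], [-0.2, 0.1], [-0.3, 0.7], [0.6, 1.9], [-1.2, 0.9], [0.9, -1.0]]
wrist free [ 0.533   0.1525 -0.0053 -0.6759] -38.72
[[0.8, -1.4], [-1.0, 0.1], [0.3, -0.6], [-0.3, -0.1], [0.3, 1.2], [-1.7, 1.5], [0.9, -0.2]]
```

```bash
cat > tgt.py <<'E'
from nav import *
import sys
T32=np.radians(32)
BL=dict(yaw=.19,tilt=T32,o=[.6804,.0158,.0480]); WH=dict(yaw=.184,tilt=T32,o=[.6802,.2023,.0485]); BA=dict(yaw=-.6752,tilt=0,o=[.5316,.1533,.034])
if __name__=="__main__":
    d={'b':BL,'w':WH,'a':BA}[sys.argv[1]]; kw={k:float(v)/1000 for k,v in (a.split('=') for a in sys.argv[3:])}
    need(*goal(d['yaw'],d['tilt'],d['o'],float(sys.argv[2])/1000,1,**kw))
E
python3 tgt.py b 160
```

```text
clock 2.075 shift/0.03 [ 2.287 -4.486  5.7  ] mm [  68.6 -134.6  171. ] turn/1.5 [-0.3728 -0.3661  0.1104] deg 45.9
 q [ 0.21   0.222 -0.038  1.318 -0.003  0.596] tcp [0.4898 0.1891 0.2522] F [ 0.61  0.68 -0.1 ] w 0.0851
```

servo_tool(targets=[[[-0.075,-0.073,0.022,0.1,-0.8,0.9,-1],[-0.075,-0.073,0.022,0.1,-0.8,0.9,-1],[-0.075,-0.073,0.022,0.1,-0.8,0.9,-1],[-0.075,-0.073,0.022,0.1,-0.7,0.9,-1],[-0.075,-0.073,0.022,0.1,-0.6,0.8,-1]]])

```text
clock: 2.7
tcp_pos: [0.599, 0.0633, 0.264]
tool_rot: [0.873, -0.055, 0.476, 0.094]
force: [0.5, 0.4, -0.5]
width: 0.0855
```

```bash
python3 tgt.py b 160; python3 shot.py w2
```

```text
clock 2.7 shift/0.03 [ 1.986 -2.036 -1.891] mm [ 59.6 -61.1 -56.7] turn/1.5 [ 0.0182  0.0086 -0.0059] deg 1.8
 q [-0.111  0.034 -0.382  0.606  0.17  -0.283] tcp [0.599  0.0633 0.264 ] F [ 0.47  0.43 -0.53] w 0.0855
[0.59895615 0.06332846 0.26403089] 2.7
```

View pics/w2b.png

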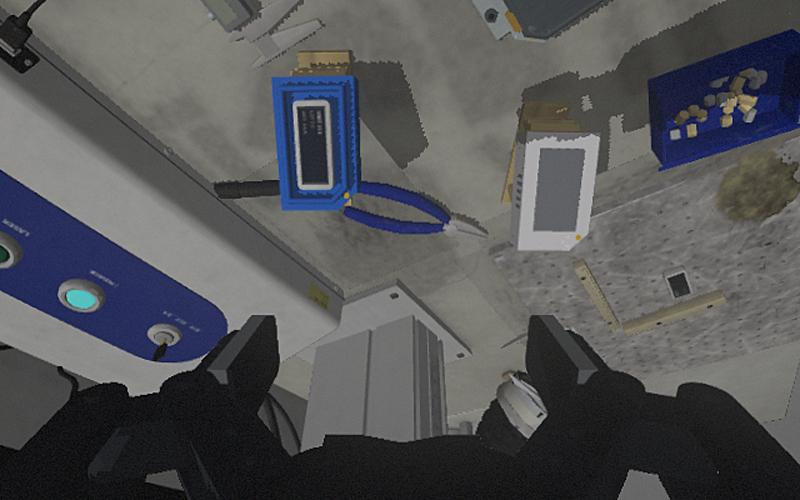

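```bash
python3 - <<'E'
import cv2
im=cv2.imread("pics/w2.png")
for n,(x0,y0,x1,y1) in dict(b=(205,35,305,180),w=(395,75,495,210)).items():
    cv2.imwrite(f"pics/w2{n}.png",cv2.resize(im[y0:y1,x0:x1],None,fx=4,fy=4,interpolation=cv2.INTER_CUBIC))
E
```

```text
(no output)
```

View pics/w2b.png

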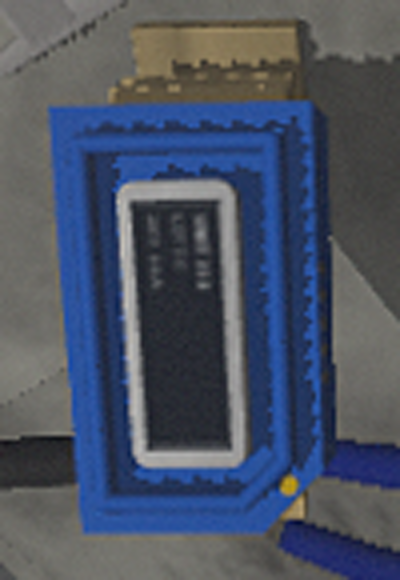

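View pics/w2w.png

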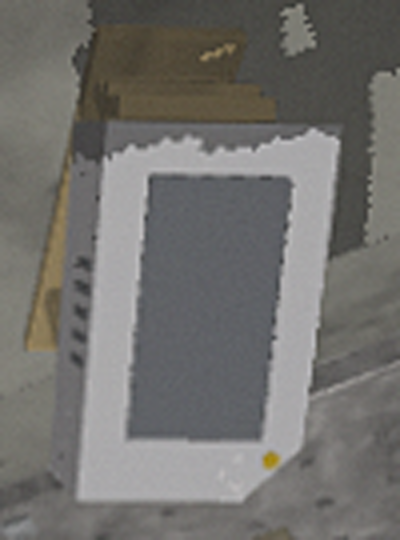

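```bash
cat > fit2.py <<'E'
from fit0 import *
import pickle
i2=pickle.load(open("pics/w2.pkl","rb"))[0]
Mw=[(-46,-28,30),(-46,28,30),(46,-28,30),(46,14,30),(32,28,30)]
ow=(i2,Mw,un([(105,125),(340,125),(78,500),(240,503),(300,448)],4,395,75))
Mb2=[(-46,-28,30),(-46,28,30),(46,-28,30),(46,14,30)]
ob=(i2,Mb2,un([(50,107),(308,103),(83,533),(270,533)],4,205,35))
for n,o,O in [("white",ow,W),("blue",ob,B)]:
  for k,obs in [("w",[o]),("all",[o]+O)]:
    p,r=fit(obs,t); print(n,k,p.round(4),np.degrees(p[3]).round(2)); print(r.round(1).tolist())
E
python3 fit2.py | tail -8
```

```text
white w [0.6787 0.2048 0.0512 0.2226] 12.75
[[-0.0, -0.3], [-0.1, 0.6], [-0.4, 0.2], [0.2, -0.4], [0.4, -0.0]]
white all [0.6789 0.2042 0.0511 0.2151] 12.33
[[-0.2, -0.6], [-0.5, 0.7], [-1.2, -0.0], [-0.7, -0.4], [-0.4, 0.0], [-1.2, 0.5], [0.0, 0.4], [0.1, -0.7], [-0.9, 0.6], [-4.0, 1.4], [-0.4, -0.6], [0.4, -0.9], [-1.9, -5.6], [-1.4, -0.1], [-0.5, -0.2]]
blue w [0.6764 0.0186 0.0513 0.2375] 13.61
[[-0.3, 0.4], [0.7, -0.3], [0.4, 0.2], [-1.0, -0.3]]
blue all [0.6787 0.0175 0.0484 0.2275] 13.03
[[-0.2, 0.7], [0.1, 0.7], [-0.5, -0.6], [-2.2, -0.7], [-0.8, -0.6], [-0.1, -0.2], [-0.2, -0.3], [-0.4, 2.3], [-1.5, 2.5], [0.4, 1.8], [-0.8, -0.6], [-0.7, -3.9]]
```

```bash
sed -i 's/^BL=.*/BL=dict(yaw=.230,tilt=T32,o=[.678,.018,.050]); WH=dict(yaw=.220,tilt=T32,o=[.6788,.2045,.0511]); BA=dict(yaw=-.6752,tilt=0,o=[.5316,.1533,.034])/' tgt.py; python3 tgt.py b 130
```

```text
clock 2.75 shift/0.03 [ 2.873 -1.978 -1.985] mm [ 86.2 -59.4 -59.5] turn/1.5 [-0.0006  0.0121  0.0085] deg 1.3
 q [-0.114  0.034 -0.384  0.599  0.173 -0.291] tcp [0.6004 0.0619 0.2643] F [ 1.27 -1.8   0.11] w 0.0853
```

servo_tool(targets=[[[0,0.003,0.002,0.7,-0.5,-0.5,-1],[0,0.003,0.002,0.7,-0.5,-0.5,-1],[0,0.003,0.002,0.7,-0.5,-0.5,-1],[0,0.003,0.002,0.7,-0.5,-0.5,-1],[0,0,0,0,0,0,-1]]])

```text
clock: 3.38
tcp_pos: [0.6061, 0.0049, 0.1595]
tool_rot: [0.868, -0.054, 0.483, 0.101]
force: [0.5, -0.4, 0.4]
width: 0.0851
```

```bash
python3 tgt.py b 130; python3 shot.py w3
```

```text
clock 3.375 shift/0.03 [ 0.051 -0.121  0.128] mm [ 1.5 -3.6  3.8] turn/1.5 [-0.0019 -0.0014 -0.0025] deg 0.3
 q [-0.24   0.144 -0.539  0.383  0.245 -0.405] tcp [0.6061 0.0049 0.1595] F [ 0.48 -0.42  0.39] w 0.0851
[0.60613597 0.00491581 0.15954612] 3.375
```

View pics/w3b.png

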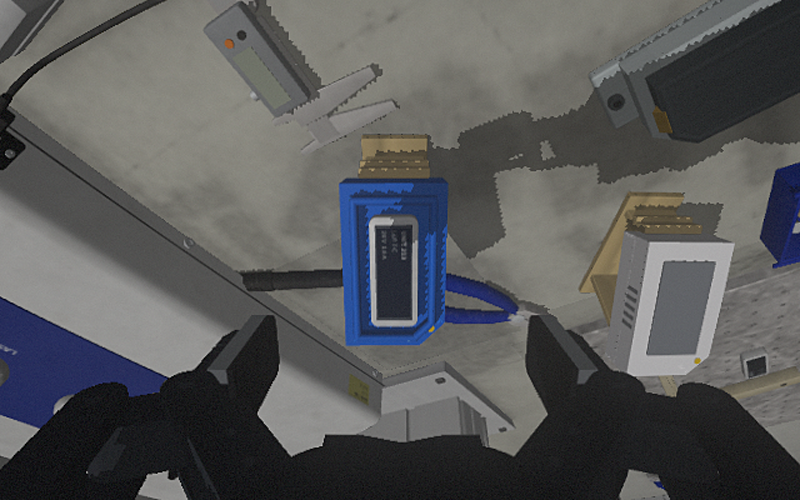

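```bash
python3 - <<'E'
import cv2
im=cv2.imread("pics/w3.png")[130:285,260:370]
cv2.imwrite("pics/w3c.png",cv2.resize(im,None,fx=3.8,fy=3.8,interpolation=cv2.INTER_CUBIC))
E
```

```text
(no output)
```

View pics/w3c.png

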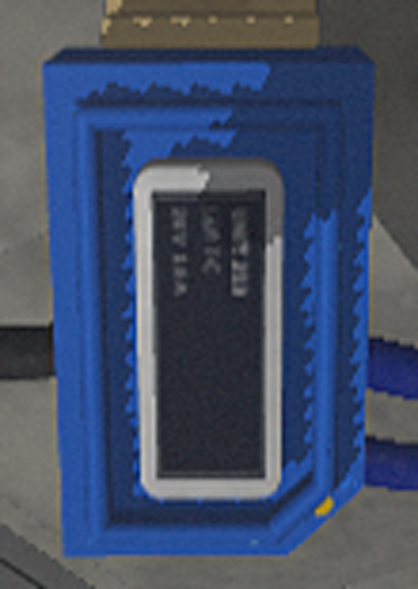

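```bash
cat > fit3.py <<'E'
from fit2 import *
i3=pickle.load(open("pics/w3.pkl","rb"))[0]
M3=[(-46,-28,30),(-46,28,30),(46,-28,30),(46,14,30),(32,28,30)]
o3=(i3,M3,un([(45,63),(373,63),(65,555),(288,553),(362,490)],3.8,260,130))
for k,obs in [("w3",[o3]),("w2+3",[o3,ob]),("all",[o3,ob]+B)]:
    p,r=fit(obs,t); print("BLUE",k,p.round(4),np.degrees(p[3]).round(2)); print(r.round(1).tolist())
E
python3 fit3.py | tail -6
```

```text
BLUE w3 [0.6762 0.0185 0.0514 0.2298] 13.17
[[-0.3, 0.3], [0.4, 0.1], [-0.1, -0.1], [-0.3, 0.4], [0.3, -1.0]]
BLUE w2+3 [0.6764 0.0185 0.0513 0.2325] 13.32
[[-0.5, 0.5], [0.2, 0.1], [-0.0, 0.0], [-0.2, 0.4], [0.3, -1.0], [-0.0, 0.1], [1.0, -0.2], [0.2, 0.1], [-1.1, -0.3]]
BLUE all [0.6769 0.0184 0.0509 0.231 ] 13.23
[[-0.6, 0.6], [-0.2, 0.3], [-0.3, -0.2], [-0.7, 0.2], [-0.2, -1.1], [-0.0, 0.4], [0.9, 0.1], [0.1, 0.1], [-1.3, -0.2], [-0.9, -0.0], [-0.2, 0.3], [-0.5, 0.1], [-0.8, 2.8], [-1.9, 3.0], [-0.4, 1.3], [-1.5, -1.2], [-1.5, -4.7]]
```

```bash
sed -i 's/BL=dict([^)]*)/BL=dict(yaw=.231,tilt=T32,o=[.6764,.0185,.0513])/' tgt.py; python3 tgt.py b 30
```

```text
clock 3.425 shift/0.03 [ 3.352 -0.111  0.066] mm [100.6  -3.3   2. ] turn/1.5 [-0.0018  0.     -0.0019] deg 0.2
 q [-0.24   0.142 -0.538  0.384  0.245 -0.405] tcp [0.6067 0.0052 0.161 ] F [-0.72  0.29  0.08] w 0.0856
```

servo_tool(targets=[[[0,0,0,0.75,-0.06,0.04,-1],[0,0,0,0.75,-0.03,0.02,-1],[0,0,0,0.75,-0.02,0,-1],[0,0,0,0.6,0,0,-1],[0,0,0,0.35,0,0,-1]]])

```text
clock: 4.05
tcp_pos: [0.6628, 0.0196, 0.0874]
tool_rot: [0.871, -0.055, 0.477, 0.102]
force: [-0.3, -0.1, 0.0]
width: 0.0854
```

```bash
python3 tgt.py b 30
```

```text
clock 4.05 shift/0.03 [ 0.246 -0.141 -0.272] mm [ 7.4 -4.2 -8.2] turn/1.5 [ 0.0009  0.0068 -0.0014] deg 0.6
 q [-0.188  0.312 -0.543  0.188  0.223 -0.361] tcp [0.6628 0.0196 0.0874] F [-0.33 -0.14  0.05] w 0.0854
```

servo_tool(targets=[[[0,0.004,-0.001,0.15,-0.08,-0.15,-1],[0,0.003,0,0.1,-0.06,-0.12,-1],[0,0,0,0,0,0,-1],[0,0,0,0,0,0,-1],[0,0,0,0,0,0,-1]]])

```text
clock: 4.68
tcp_pos: [0.6609, 0.0147, 0.0774]
tool_rot: [0.869, -0.056, 0.482, 0.101]
force: [0.1, 0.7, -1.1]
width: 0.0855
```

```bash
python3 tgt.py b 30; python3 shot.py w4
```

```text
clock 4.675 shift/0.03 [ 0.019  0.005 -0.011] mm [ 0.6  0.2 -0.3] turn/1.5 [ 0.001  -0.     -0.0001] deg 0.1
 q [-0.195  0.325 -0.55   0.178  0.221 -0.369] tcp [0.6609 0.0147 0.0774] F [ 0.11  0.73 -1.06] w 0.0855
[0.66093116 0.01470172 0.07739889] 4.675
```

View pics/w4b.png

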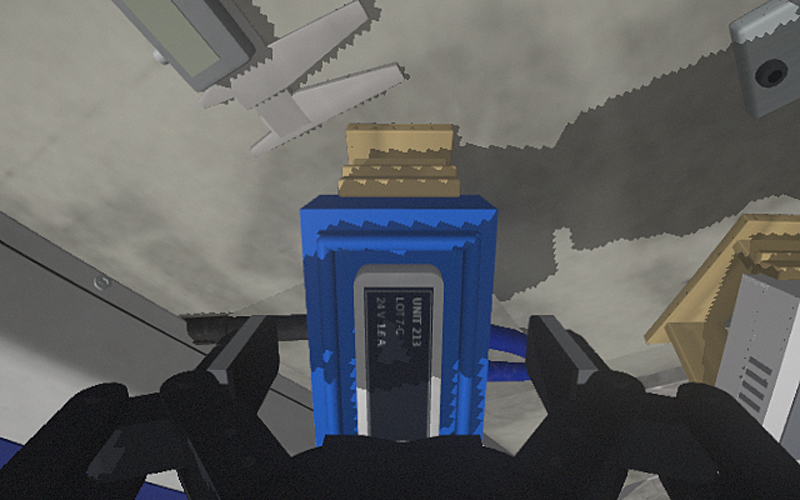

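servo_tool(targets=[[[0,0,0,0,0,0,1],[0,0,0,0,0,0,1],[0,0,0,0,0,0,1],[0,0,0,0,0,0,1],[0,0,0,0,0,0,1]]], newtons=70)

```text
clock: 5.35
tcp_pos: [0.6607, 0.0145, 0.078]
tool_rot: [0.869, -0.057, 0.481, 0.101]
force: [-0.7, -1.5, 1.7]
width: 0.0546
```

```bash
python3 tgt.py b 30; python3 shot.py w5
```

```text
clock 5.35 shift/0.03 [ 0.041  0.011 -0.015] mm [ 1.2  0.3 -0.5] turn/1.5 [0.0009 0.0002 0.0003] deg 0.1
 q [-0.196  0.324 -0.55   0.179  0.221 -0.369] tcp [0.6607 0.0145 0.078 ] F [-0.66 -1.48  1.66] w 0.0546
[0.66073843 0.0144925  0.07802971] 5.35
```

View pics/w5b.png

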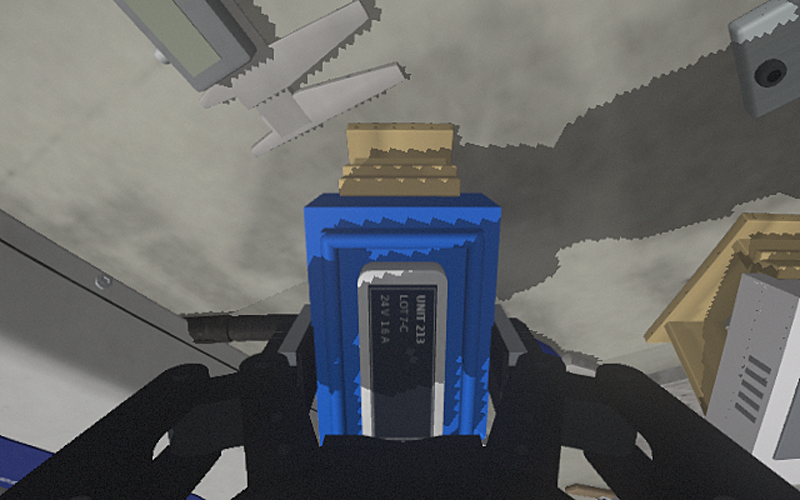

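servo_tool(targets=[[[0,0,0,-0.3,0,0,1],[0,0,0,-0.6,0,0,1],[0,0,0,-0.8,0,0,1],[0,0,0,-0.8,0,0,1],[0,0,0,-0.8,0,0,1]]])

```text
clock: 6.02
tcp_pos: [0.6047, 0.0026, 0.1638]
tool_rot: [0.867, -0.056, 0.484, 0.102]
force: [0.4, -0.1, -2.3]
width: 0.0546
```

```bash
python3 tgt.py a 130
```

```text
clock 6.025 shift/0.03 [-0.636  5.45  -1.033] mm [-19.1 163.5 -31. ] turn/1.5 [ 0.5889  0.3421 -0.1678] deg 60.3
 q [-0.244  0.138 -0.531  0.401  0.244 -0.414] tcp [0.6047 0.0026 0.1638] F [ 0.36 -0.05 -2.35] w 0.0546
```

servo_tool(targets=[[[0.084,0.049,-0.024,-0.2,0.8,-0.2,1],[0.084,0.049,-0.024,-0.2,0.8,-0.2,1],[0.084,0.049,-0.024,-0.2,0.8,-0.2,1],[0.084,0.049,-0.024,-0.1,0.8,-0.1,1],[0.084,0.049,-0.024,-0.1,0.8,-0.1,1]]])

```text
clock: 6.65
tcp_pos: [0.5699, 0.1189, 0.1882]
tool_rot: [0.742, 0.161, 0.633, -0.151]
force: [0.7, -0.8, -3.4]
width: 0.0547
```

```bash
python3 tgt.py a 130
```

```text
clock 6.65 shift/0.03 [ 0.581  0.452 -1.748] mm [ 17.4  13.6 -52.5] turn/1.5 [ 0.1527  0.0934 -0.0432] deg 15.8
 q [ 0.076  0.253 -0.174  0.993 -0.031  0.519] tcp [0.5699 0.1189 0.1882] F [ 0.67 -0.84 -3.36] w 0.0547
```

servo_tool(targets=[[[0.076,0.046,-0.022,0,0.2,-0.6,1],[0.076,0.046,-0.022,0,0.2,-0.6,1],[0,0,0,0.2,0.1,-0.4,1],[0,0,0,0,0,0,1],[0,0,0,0,0,0,1]]])

```text
clock: 7.28
tcp_pos: [0.5342, 0.1584, 0.1817]
tool_rot: [0.667, 0.234, 0.667, -0.235]
force: [-1.0, 0.3, -2.5]
width: 0.055
```

```bash
python3 tgt.py a 110
```

```text
clock 7.275 shift/0.03 [ 1.258 -0.185  0.037] mm [37.8 -5.5  1.1] turn/1.5 [-0.0001  0.0007  0.0008] deg 0.1
 q [ 0.138  0.302 -0.109  1.159 -0.002  0.814] tcp [0.5342 0.1584 0.1817] F [-0.95  0.26 -2.47] w 0.055
```

```bash
python3 shot.py w6; python3 - <<'E'
import cv2
im=cv2.imread("pics/w6.png")[90:370,190:450]
cv2.imwrite("pics/w6c.png",cv2.resize(im,None,fx=2.1,fy=2.1,interpolation=cv2.INTER_CUBIC))
E
```

```text
[0.5341937  0.15838415 0.18174344] 7.275
```

View pics/w6c.png

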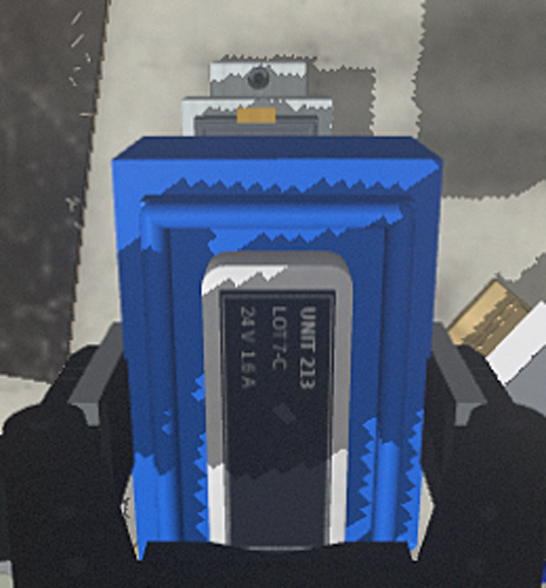

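```bash
cat > fit6.py <<'E'
from h import *
import pickle
i,p0,q=pickle.load(open("pics/w6.pkl","rb"))
u=lambda c:un(c,2.1,190,90)
o=(i,[(-46,-28,30),(-46,28,30),(-46,-28,0),(-46,28,0)],u([(112,162),(441,160),(135,138),(417,138)]))
P,r=fit([o],0,x0=(p0[0],p0[1],p0[2]-.03,0)); print("plate",P.round(4),np.degrees(P[3])%360-360,r.round(1).tolist())
R=Rn.from_quat(q); print("plate origin in tool (mm)",(R.inv().apply(P[:3]-p0)*1000).round(2),"tool yaw of y",np.degrees(np.arctan2(*R.as_matrix()[[1,0],1]))-90)
ob=(i,[(-46,-28,34),(-46,28,34),(-59,-20,8),(-59,20,8)],u([(182,98),(332,98),(210,63),(307,63)]))
for fz in (0,None):
    b,r=fit([ob],0,x0=(.53,.15,0,0),fixz=fz); print("base",b.round(4),np.degrees(b[3])%360-360,r.round(1).tolist())
E
python3 fit6.py
```

```text
plate [ 0.5337  0.1605  0.1519 -0.6707] -38.4264634486247 [[-0.7, 0.2], [0.7, 0.6], [3.9, -0.3], [-3.2, -0.8]]
plate origin in tool (mm) [29.8   1.38 -1.8 ] tool yaw of y -38.69223484445693
base [ 0.5309  0.1529 -0.0314 -0.6749] -38.67049942567161 [[-0.1, 0.8], [0.1, 0.7], [-0.5, -0.8], [0.5, -0.8]]
base [ 0.531   0.1527 -0.0041 -0.6752] -38.68339224151873 [[0.4, 0.6], [-0.4, 0.6], [-0.2, -0.7], [0.2, -0.7]]
```

```bash
cat >> fit6.py <<'E'
print('---')
for z in (.1505,.1519,.153):
  o=(i,[(-46,-28,30),(-46,28,30)],u([(112,162),(441,160)]))
  P,r=fit([o],0,x0=(p0[0],p0[1],p0[2]-.03,0),fixz=z); print("plate",z,P.round(4),np.degrees(P[3])%360-360,r.round(1).tolist())
  print("plate origin in tool (mm)",(R.inv().apply(np.r_[P[:2],z]-p0)*1000).round(2))
# projected plate outline from assumed in-hand pose
E
python3 fit6.py | sed -n '/---/,$p'
python3 - <<'E'
import cv2
im=cv2.imread("pics/w6.png")[140:190,230:410]
cv2.imwrite("pics/w6d.png",cv2.resize(im,None,fx=4.4,fy=4.4,interpolation=cv2.INTER_CUBIC))
E
```

```text
---
plate 0.1505 [ 0.5338  0.1606  0.1514 -0.6684] -38.295720298387835 [[0.2, -0.0], [-0.2, -0.0]]
plate origin in tool (mm) [31.24  1.49 -1.69]
plate 0.1519 [ 0.5336  0.1607  0.1497 -0.6684] -38.296004051062994 [[-0.7, 0.0], [0.7, 0.0]]
plate origin in tool (mm) [29.84  1.48 -1.92]
plate 0.153 [ 0.5335  0.1608  0.1518 -0.6684] -38.29808999131029 [[-1.4, 0.1], [1.4, 0.0]]
plate origin in tool (mm) [28.74  1.48 -2.11]
```

View pics/w6d.png

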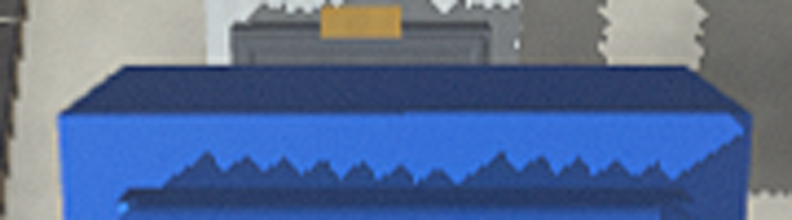

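```bash
python3 - <<'E'
from h import *
import pickle
i,p0,q=pickle.load(open("pics/w6.pkl","rb"));R=Rn.from_quat(q)
o=(i,[(-46,-28,30),(-46,28,30),(-46,-28,0),(-46,28,0)],un([(60,115),(750,115),(127,67),(687,67)],4.4,230,140))
P,r=fit([o],0,x0=(p0[0],p0[1],p0[2]-.03,0)); print(P,np.degrees(P[3]),r.round(1).tolist(),(R.inv().apply(P[:3]-p0)*1000).round(2))
# top/scene cameras predicted check skip
E
```

```text
[ 0.53355155  0.16060582  0.15117981 -0.67454881] -38.64880009624375 [[0.0, 0.3], [0.3, 0.3], [0.1, -0.4], [-0.6, -0.4]] [30.56  1.37 -1.92]
```

```bash
cat > tgt2.py <<'E'
from nav import *
import sys
x,y,z=[float(a) for a in sys.argv[1:4]]; yaw=float(sys.argv[4]) if len(sys.argv)>4 else -.6752
Rg,_=goal(yaw,0,[0,0,0],0); need(Rg,np.array([x,y,z]))
E
python3 tgt2.py .5319 .1508 .0880
```

```text
clock 7.325 shift/0.03 [ 3.126 -0.239  0.097] mm [93.8 -7.2  2.9] turn/1.5 [-0.0003  0.0005  0.0009] deg 0.1
 q [ 1.38e-01  3.02e-01 -1.09e-01  1.16e+00 -1.00e-03  8.14e-01] tcp [0.5341 0.1584 0.1818] F [-0.1   0.66 -2.66] w 0.0547
```

servo_tool(targets=[[[0,0,0,0.8,-0.1,0.05,1],[0,0,0,0.8,-0.1,0.05,1],[0,0,0,0.8,0,0,1],[0,0,0,0.5,0,0,1],[0,0,0,0,0,0,1]]])

```text
clock: 7.95
tcp_pos: [0.5337, 0.1491, 0.0945]
tool_rot: [0.67, 0.234, 0.665, -0.234]
force: [0.1, 0.2, -2.6]
width: 0.0544
```

```bash
python3 tgt2.py .5319 .1508 .0840; python3 shot.py w7;  python3 - <<'E'
from rig import eyes
import cv2
for n,(x0,y0,x1,y1) in dict(top=(235,170,335,260),scene=(230,150,350,250)).items():
    im=eyes.read_camera(n)[:,:,::-1]; cv2.imwrite(f"pics/{n}7.png",im)
    cv2.imwrite(f"pics/{n}7c.png",cv2.resize(im[y0:y1,x0:x1],None,fx=6,fy=6,interpolation=cv2.INTER_CUBIC))
E
```

```text
clock 7.95 shift/0.03 [ 0.349  0.005 -0.085] mm [10.5  0.1 -2.6] turn/1.5 [ 0.0008  0.0041 -0.0017] deg 0.4
 q [ 0.122  0.359 -0.266  0.94  -0.003  0.796] tcp [0.5337 0.1491 0.0945] F [ 0.09  0.2  -2.59] w 0.0544
[0.533739   0.14911455 0.09448535] 7.95
```

View pics/w7b.png

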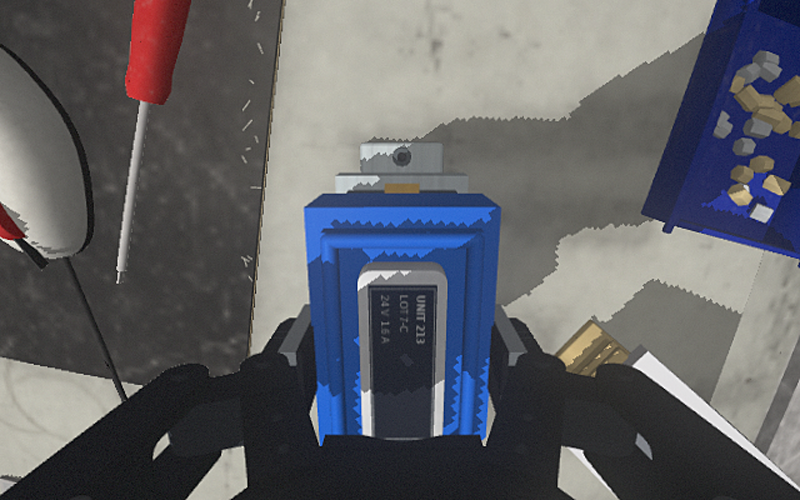

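View pics/top7c.png

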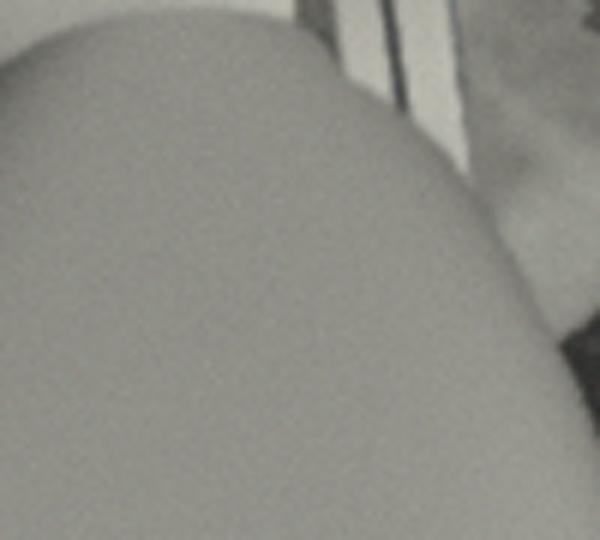

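View pics/scene7c.png

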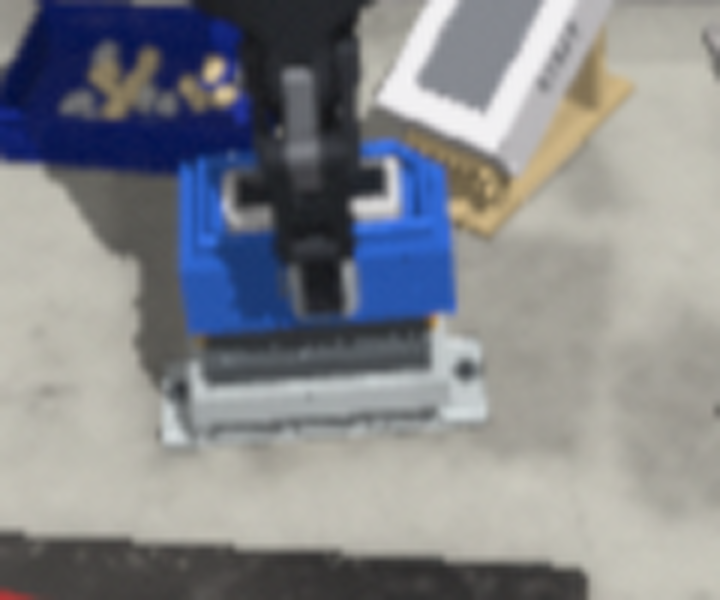

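```bash
python3 - <<'E'
import cv2
im=cv2.imread("pics/w7.png")[105:185,235:415]
cv2.imwrite("pics/w7d.png",cv2.resize(im,None,fx=4.4,fy=4.4,interpolation=cv2.INTER_CUBIC))
E
```

```text
(no output)
```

View pics/w7d.png

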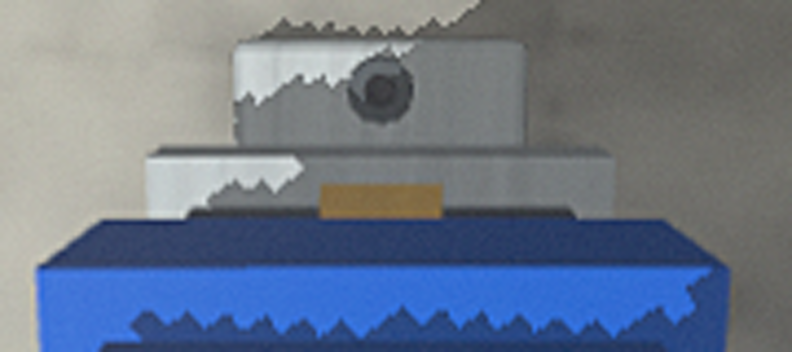

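```bash
python3 - <<'E'
from h import *
import pickle
i,p0,q=pickle.load(open("pics/w7.pkl","rb"));R=Rn.from_quat(q)
u=lambda c:un(c,4.4,235,105)
o=(i,[(-46,-28,30),(-46,28,30),(-46,-28,0),(-46,28,0)],u([(37,267),(730,267),(103,220),(664,220)]))
P,r=fit([o],0,x0=(p0[0],p0[1],p0[2]-.03,0)); print(P,np.degrees(P[3]),r.round(1).tolist(),(R.inv().apply(P[:3]-p0)*1000).round(2))
for ex in (34,33):
  ob=(i,[(-46,-28,ex),(-46,28,ex),(-59,-20,8),(-59,20,8)],u([(146,155),(614,155),(235,42),(525,42)]))
  for fz in (0,None):
    b,r=fit([ob],0,x0=(.53,.15,0,0),fixz=fz); print("base",b,np.degrees(b[3]),r.round(1).tolist())
    print(" plate-base in base frame",Rn.from_euler('z',-b[3]).apply((P-b)[:3])*1000)
E
```

```text
[ 0.53299241  0.15142828  0.06406611 -0.6739093 ] -38.61215853746042 [[0.0, 0.6], [0.2, 0.6], [0.1, -0.8], [-0.4, -0.8]] [30.41  1.26 -2.22]
base [ 5.30639638e-01  1.53005125e-01 -3.71291280e-18 -6.73806665e-01] -38.60627813254201 [[-0.1, 0.5], [0.1, 0.5], [-1.0, -0.6], [0.9, -0.5]]
 plate-base in base frame [ 2.82247705  0.23582111 64.06611337]
base [ 0.5307543   0.15292327 -0.0021956  -0.67381368] -38.606679779558036 [[0.5, 0.3], [-0.5, 0.4], [-0.6, -0.4], [0.6, -0.4]]
 plate-base in base frame [ 2.68180032  0.22826189 66.26171572]
base [ 5.30682653e-01  1.52973128e-01 -3.38716127e-18 -6.73789595e-01] -38.60530009783715 [[0.2, 0.4], [-0.1, 0.4], [-1.0, -0.5], [0.9, -0.4]]
 plate-base in base frame [ 2.76890117  0.23393799 64.06611337]
base [ 0.53075536  0.15292256 -0.00137108 -0.67379023] -38.60533632685324 [[0.6, 0.3], [-0.5, 0.3], [-0.7, -0.4], [0.7, -0.4]]
 plate-base in base frame [ 2.68052915  0.22809377 65.43719703]
```

```bash
python3 - <<'E'
from h import *
from rig import eyes
S=eyes.camera_info("scene")
def c(p,yaw,M): return ((proj(S,plateR(yaw,0).apply(np.array(M)/1000)+p)-[230,150]+.5)*6-.5).round(0).tolist()
print("plate bottom front",c([.5330,.1514,.0641],-.6739,[(-46,-28,0),(46,-28,0)]))
print("plate if -2.7x",c([.5330-.0021,.1514+.0017,.0641],-.6739,[(-46,-28,0),(46,-28,0)]))
print("foot front bottom/top",c([.5307,.1530,0],-.6739,[(-59,-20,0),(59,-20,0),(-59,-20,8),(59,-20,8)]))
E
```

```text
plate bottom front [[191.0, 335.0], [458.0, 315.0]]
plate if -2.7x [[183.0, 336.0], [450.0, 315.0]]
foot front bottom/top [[168.0, 449.0], [491.0, 423.0], [165.0, 434.0], [491.0, 408.0]]
```

servo_tool(targets=[[[0,0.004,-0.001,0.2,0,-0.05,1],[0,0,0,0.12,0,-0.03,1],[0,0,0,0,0,0,1],[0,0,0,0,0,0,1],[0,0,0,0,0,0,1]]])

```text
clock: 8.72
tcp_pos: [0.5336, 0.1512, 0.0873]
tool_rot: [0.669, 0.235, 0.666, -0.232]
force: [0.1, 0.0, -3.1]
width: 0.0543
```

```bash
python3 tgt2.py .5315 .1505 .0820 -.6745
```

```text
clock 8.725 shift/0.03 [ 0.177 -0.063 -0.04 ] mm [ 5.3 -1.9 -1.2] turn/1.5 [ 0.0006  0.0024 -0.0033] deg 0.4
 q [ 0.124  0.366 -0.275  0.924  0.001  0.798] tcp [0.5336 0.1512 0.0873] F [ 0.13  0.02 -3.13] w 0.0543
```

servo_tool(targets=[[[0,0.002,-0.003,0.12,-0.06,-0.05,1],[0,0,0,0.08,0,0,1],[0,0,0,0,0,0,1],[0,0,0,0,0,0,1],[0,0,0,0,0,0,1]]])

```text
clock: 9.35
tcp_pos: [0.5311, 0.1507, 0.0809]
tool_rot: [0.667, 0.234, 0.667, -0.234]
force: [-0.6, -1.0, -3.8]
width: 0.0548
```

```bash
python3 tgt2.py .5315 .1505 .0820 -.6745
```

```text
clock 9.35 shift/0.03 [-0.037  0.001  0.014] mm [-1.1  0.   0.4] turn/1.5 [ 0.0006  0.0002 -0.0001] deg 0.1
 q [ 0.125  0.371 -0.286  0.914 -0.     0.798] tcp [0.5311 0.1507 0.0809] F [-0.58 -0.97 -3.76] w 0.0548
```

servo_tool(targets=[[[0,0,0,0.1,0,0,1],[0,0,0,0.1,0,0,1],[0,0,0,0.05,0,0,1],[0,0,0,0,0,0,1],[0,0,0,0,0,0,1]]])

```text
clock: 9.98
tcp_pos: [0.5312, 0.1507, 0.0728]
tool_rot: [0.668, 0.234, 0.667, -0.234]
force: [0.2, 0.9, -2.8]
width: 0.0547
```

```bash
python3 tgt2.py .5315 .1505 .0730 -.6745; python3 shot.py w8
```

```text
clock 9.975 shift/0.03 [-0.006  0.001  0.012] mm [-0.2  0.   0.4] turn/1.5 [ 0.0006  0.0003 -0.0001] deg 0.1
 q [ 0.125  0.379 -0.297  0.894 -0.     0.798] tcp [0.5312 0.1507 0.0728] F [ 0.18  0.86 -2.76] w 0.0547
[0.53120838 0.15070677 0.07281689] 9.975
```

View pics/w8b.png

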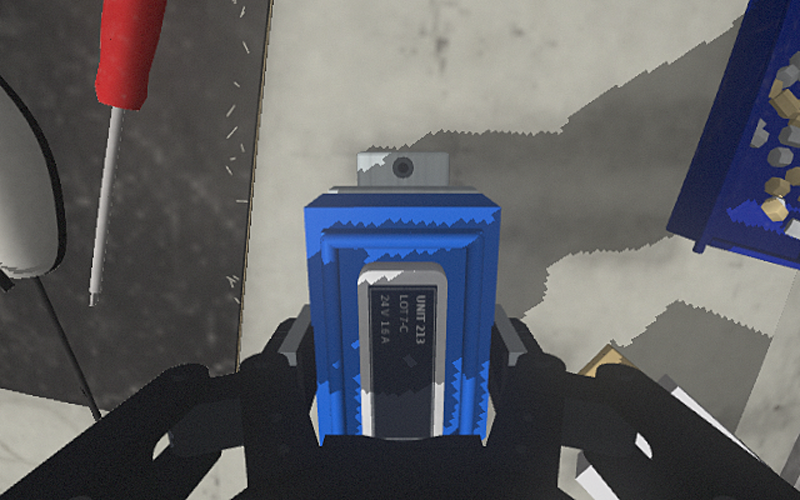

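servo_tool(targets=[[[0,0,0,0.06,0,0,1],[0,0,0,0.05,0,0,1],[0,0,0,0.05,0,0,1],[0,0,0,0,0,0,1],[0,0,0,0,0,0,1]]])

```text
clock: 10.65
tcp_pos: [0.5316, 0.1508, 0.0691]
tool_rot: [0.668, 0.234, 0.667, -0.233]
force: [-2.2, -0.7, 3.0]
width: 0.0547
```

```bash
python3 tgt2.py .5315 .1505 .0640 -.6745
```

```text
clock 10.65 shift/0.03 [ 0.171 -0.01   0.003] mm [ 5.1 -0.3  0.1] turn/1.5 [ 0.0006  0.0012 -0.0011] deg 0.1
 q [ 0.125  0.382 -0.303  0.883 -0.     0.798] tcp [0.5316 0.1508 0.0691] F [-2.19 -0.73  3.03] w 0.0547
```

servo_tool(targets=[[[0,0,0,0.08,0,0,1],[0,0,0,0.08,0,0,1],[0,0,0,0.08,0,0,1],[0,0,0,0,0,0,1],[0,0,0,0,0,0,1]]])

```text
clock: 11.28
tcp_pos: [0.5325, 0.151, 0.0629]
tool_rot: [0.669, 0.234, 0.666, -0.233]
force: [-1.9, -0.7, 7.0]
width: 0.0545
```

```bash
python3 tgt2.py .5315 .1505 .0640 -.6745
```

```text
clock 11.275 shift/0.03 [-0.035 -0.032 -0.015] mm [-1.1 -1.  -0.5] turn/1.5 [ 0.0006  0.0024 -0.0025] deg 0.3
 q [ 0.125  0.389 -0.312  0.866 -0.     0.798] tcp [0.5325 0.151  0.0629] F [-1.93 -0.72  7.02] w 0.0545
```

servo_tool(targets=[[[0,0.001,-0.001,0.08,-0.02,-0.01,1],[0,0.001,-0.001,0.08,-0.01,0,1],[0,0,0,0.08,0,0,1],[0,0,0,0,0,0,1],[0,0,0,0,0,0,1]]])

```text
clock: 11.9
tcp_pos: [0.5326, 0.151, 0.057]
tool_rot: [0.669, 0.234, 0.666, -0.233]
force: [-1.7, -0.3, 7.6]
width: 0.0548
```

```bash
python3 tgt2.py .5315 .1505 .0640 -.6745; python3 shot.py w9
```

```text
clock 11.9 shift/0.03 [-0.235 -0.034 -0.019] mm [-7.1 -1.  -0.6] turn/1.5 [ 0.0009  0.0016 -0.0023] deg 0.3
 q [ 0.124  0.395 -0.318  0.853  0.001  0.797] tcp [0.5326 0.151  0.057 ] F [-1.67 -0.27  7.58] w 0.0548
[0.53261237 0.15095729 0.05695249] 11.9
```

View pics/w9b.png

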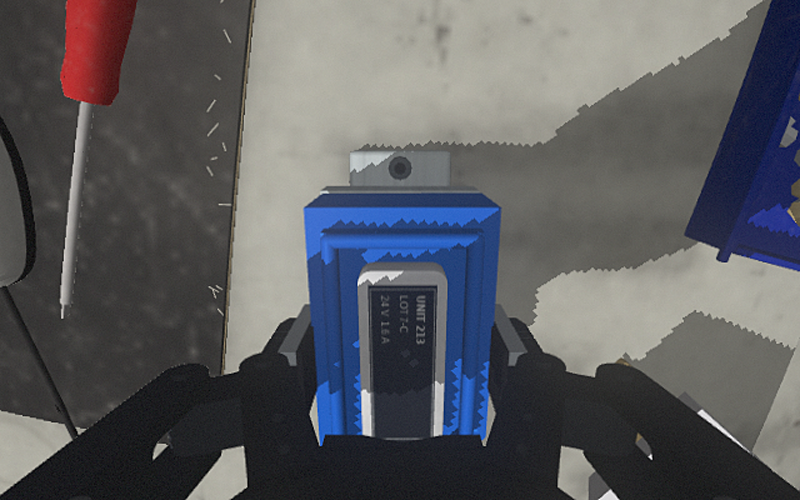

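servo_tool(targets=[[[0,0.002,-0.002,0.08,0,0,1],[0,0.001,-0.001,0.05,0,0,1],[0,0,0,0,0,0,1],[0,0,0,0,0,0,1],[0,0,0,0,0,0,1]]])

```text
clock: 12.58
tcp_pos: [0.5327, 0.151, 0.0545]
tool_rot: [0.667, 0.234, 0.668, -0.233]
force: [-3.8, -0.9, 7.6]
width: 0.0544
```

```bash
python3 tgt2.py .5315 .1505 .0640 -.6745;  python3 - <<'E'
from rig import eyes
import cv2
for n,(x0,y0,x1,y1) in dict(scene=(230,150,350,250)).items():
    im=eyes.read_camera(n)[:,:,::-1]; cv2.imwrite(f"pics/{n}9.png",im)
    cv2.imwrite(f"pics/{n}9c.png",cv2.resize(im[y0:y1,x0:x1],None,fx=6,fy=6,interpolation=cv2.INTER_CUBIC))
E
```

```text
clock 12.575 shift/0.03 [-0.315 -0.038 -0.021] mm [-9.5 -1.1 -0.6] turn/1.5 [ 0.0008 -0.0006 -0.0002] deg 0.1
 q [ 0.124  0.401 -0.317  0.853  0.001  0.797] tcp [0.5327 0.151  0.0545] F [-3.78 -0.92  7.56] w 0.0544
```

View pics/scene9c.png

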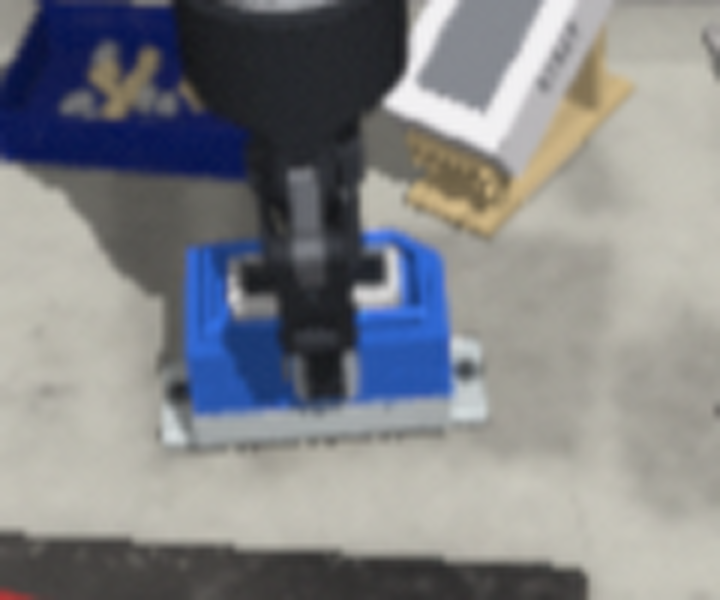

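servo_tool(targets=[[[0,0,0,-0.08,-0.01,0,1],[0,0,0,-0.08,-0.01,0,1],[0,0,0,-0.08,0,0,1],[0,0,0,0,0,0,1],[0,0,0,0,0,0,1]]])

```text
clock: 13.25
tcp_pos: [0.5327, 0.151, 0.0619]
tool_rot: [0.667, 0.234, 0.668, -0.233]
force: [-0.6, 0.6, 3.3]
width: 0.0545
```

```bash
python3 tgt2.py .5315 .1505 .0640 -.6745;  python3 - <<'E'
from rig import eyes
import cv2
for n,(x0,y0,x1,y1) in dict(scene=(250,170,340,240)).items():
    im=eyes.read_camera(n)[:,:,::-1]; cv2.imwrite(f"pics/{n}10.png",im)
    cv2.imwrite(f"pics/{n}10c.png",cv2.resize(im[y0:y1,x0:x1],None,fx=8,fy=8,interpolation=cv2.INTER_CUBIC))
E
```

```text
clock 13.25 shift/0.03 [-0.071 -0.036 -0.021] mm [-2.1 -1.1 -0.6] turn/1.5 [ 0.0009 -0.0006 -0.0011] deg 0.1
 q [ 0.124  0.392 -0.309  0.869  0.002  0.797] tcp [0.5327 0.151  0.0619] F [-0.57  0.57  3.34] w 0.0545
```

View pics/scene10c.png

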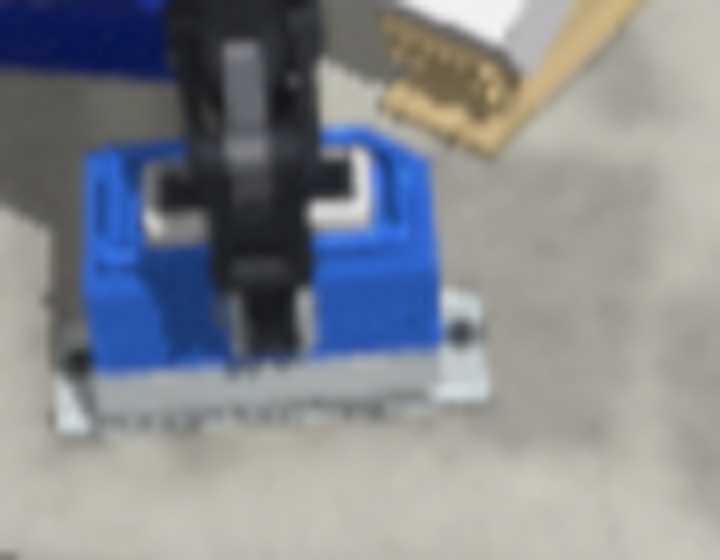

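servo_tool(targets=[[[0,0,0,-0.06,0,0,1],[0,0,0,0,0,0,1],[0,0,0,0,0,0,-1],[0,0,0,0,0,0,-1],[0,0,0,0,0,0,-1]]])

```text
clock: 13.92
tcp_pos: [0.5326, 0.1507, 0.0631]
tool_rot: [0.667, 0.234, 0.668, -0.233]
force: [-0.4, 0.9, -0.7]
width: 0.0854
```

```bash
python3 tgt2.py .5315 .1505 .0640 -.6745; python3 shot.py w11
```

```text
clock 13.925 shift/0.03 [-0.029 -0.028 -0.024] mm [-0.9 -0.9 -0.7] turn/1.5 [ 0.0008 -0.0008 -0.0005] deg 0.1
 q [ 0.123  0.391 -0.306  0.873  0.001  0.797] tcp [0.5326 0.1507 0.0631] F [-0.37  0.93 -0.74] w 0.0854
[0.53259736 0.15071488 0.06312411] 13.925
```

View pics/w11b.png

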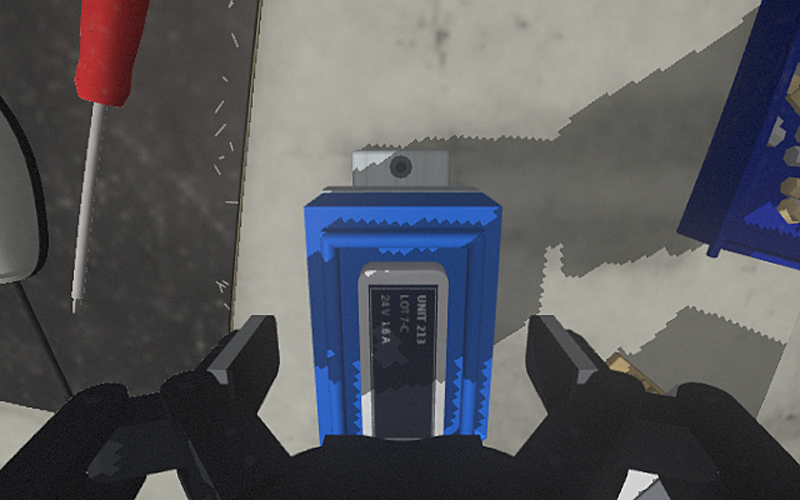

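servo_tool(targets=[[[0,0,0,-0.3,0,0,-1],[0,0,0,-0.8,0,0,-1],[0,0,0,-0.9,0,0,-1],[0,0,0,-0.9,0,-0.2,-1],[0,0,0,-0.9,0,-0.2,-1]]])

```text
clock: 14.6
tcp_pos: [0.5224, 0.1578, 0.1809]
tool_rot: [0.666, 0.234, 0.669, -0.234]
force: [0.3, -0.5, -0.3]
width: 0.0855
```

```bash
python3 shot.py w12; python3 - <<'E'
import cv2
im=cv2.imread("pics/w12.png")[110:310,240:420]
cv2.imwrite("pics/w12c.png",cv2.resize(im,None,fx=3,fy=3,interpolation=cv2.INTER_CUBIC))
from rig import eyes
im=eyes.read_camera("scene")[:,:,::-1];cv2.imwrite("pics/scene12.png",im)
cv2.imwrite("pics/scene12c.png",cv2.resize(im[170:240,240:340],None,fx=7,fy=7,interpolation=cv2.INTER_CUBIC))
E
```

```text
[0.52241405 0.15777904 0.18092853] 14.6
```

View pics/w12c.png

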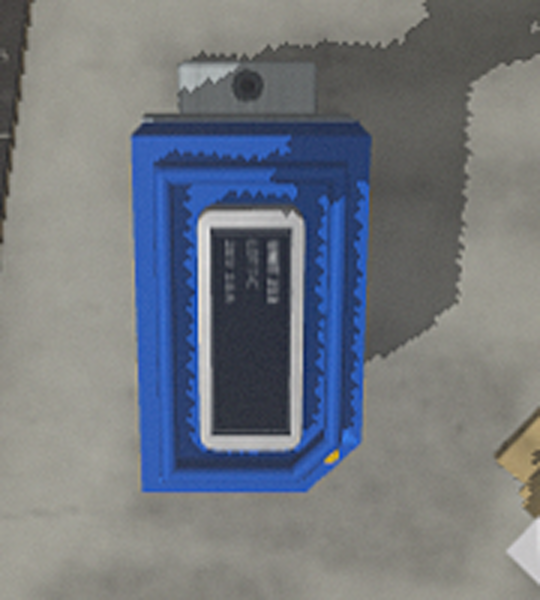

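View pics/scene12c.png

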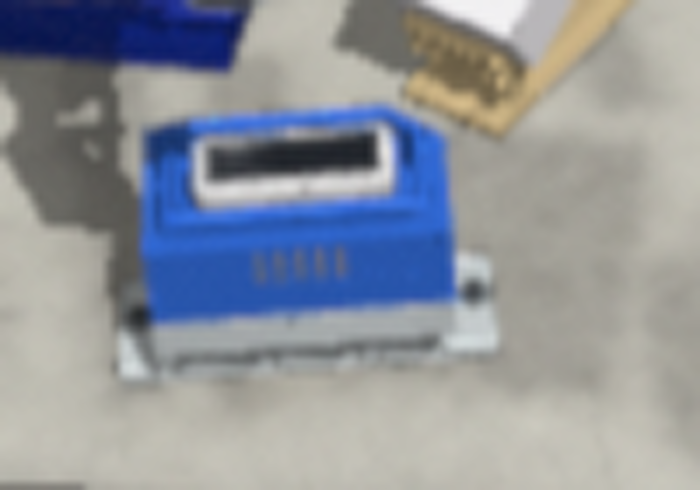

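```bash
cat > fit12.py <<'E'
from h import *
import pickle
from rig import eyes
S=eyes.camera_info("scene")
i,p0,q=pickle.load(open("pics/w12.pkl","rb"))
u=lambda c:un(c,3,240,110)
M=[(-46,-28,30),(-46,28,30),(46,-28,30),(46,14,30),(32,28,30)]
px=u([(132,137),(371,137),(142,490),(307,490),(360,443)])
def res(p,full=True):
    R=Rn.from_euler('ZYX',p[3:]) if len(p)>4 else Rn.from_euler('Z',p[3:])
    return (proj(i,R.apply(np.array(M)/1000)+p[:3])-px).ravel()
for n in (4,6):
    r=least_squares(res,[.531,.153,.034,-.675,0,0][:n]); print(r.x[:3].round(4),np.degrees(r.x[3:]).round(2),r.fun.reshape(-1,2).round(1).tolist())
def c(p,yaw,M): return ((proj(S,plateR(yaw,0).apply(np.array(M)/1000)+p)-[240,170]+.5)*7-.5).round(0).tolist()
for z in (.034,.0425): print(z,c([.5307,.153,z],-.674,[(-46,-28,0),(46,-28,0)]))
print("foot",c([.5307,.153,0],-.674,[(-59,-20,0),(59,-20,0)]))
E
python3 fit12.py
```

```text
[0.5321 0.1532 0.0324] [-38.59] [[0.2, -0.1], [-0.1, -0.1], [0.4, 0.3], [-0.7, 0.4], [0.2, -0.4]]
[0.5319 0.1538 0.0331] [-38.54   0.77   0.63] [[-0.1, -0.1], [0.1, 0.0], [0.4, 0.0], [-0.7, 0.3], [0.3, -0.3]]
0.034 [[155.0, 323.0], [459.0, 299.0]]
0.0425 [[152.0, 304.0], [458.0, 280.0]]
foot [[126.0, 384.0], [503.0, 353.0]]
```

```bash
python3 tgt.py w 130
```

```text
clock 14.7 shift/0.03 [0.731 2.643 1.646] mm [21.9 79.3 49.4] turn/1.5 [-0.5799 -0.3462  0.1649] deg 59.7
 q [ 1.390e-01  2.830e-01 -1.330e-01  1.152e+00  1.000e-03  8.130e-01] tcp [0.5235 0.1582 0.1831] F [ 1.72 -0.04 -0.29] w 0.0854
```

servo_tool(targets=[[[-0.083,-0.049,0.024,0,0.35,0.5,-1],[-0.083,-0.049,0.024,0,0.4,0.4,-1],[-0.083,-0.049,0.024,0,0.4,0.3,-1],[-0.083,-0.049,0.024,0,0.4,0.2,-1],[-0.083,-0.049,0.024,0,0.3,0.1,-1]]])

```text
clock: 15.32
tcp_pos: [0.5865, 0.1868, 0.1907]
tool_rot: [0.837, 0.025, 0.547, 0.009]
force: [0.6, 0.2, -0.2]
width: 0.0854
```

```bash
python3 tgt.py w 130
```

```text
clock 15.325 shift/0.03 [1.235 0.048 0.371] mm [37.   1.4 11.1] turn/1.5 [-0.1533 -0.0926  0.0417] deg 15.8
 q [ 0.186  0.173 -0.348  0.635 -0.032  0.203] tcp [0.5865 0.1868 0.1907] F [ 0.57  0.21 -0.2 ] w 0.0854
```

servo_tool(targets=[[[-0.077,-0.046,0.021,0.3,0,0.2,-1],[-0.077,-0.046,0.021,0.4,0,0.1,-1],[0,0,0,0.3,0,0,-1],[0,0,0,0,0,0,-1],[0,0,0,0,0,0,-1]]])

```text
clock: 15.95
tcp_pos: [0.6081, 0.1895, 0.1675]
tool_rot: [0.869, -0.055, 0.481, 0.098]
force: [-0.9, -0.3, 0.1]
width: 0.0853
```

```bash
python3 tgt.py w 130; python3 shot.py w13;python3 - <<'E'
import cv2
im=cv2.imread("pics/w13.png")[130:290,250:390]
cv2.imwrite("pics/w13c.png",cv2.resize(im,None,fx=3.7,fy=3.7,interpolation=cv2.INTER_CUBIC))
E
```

```text
clock 15.95 shift/0.03 [ 0.233 -0.025 -0.012] mm [ 7.  -0.8 -0.4] turn/1.5 [ 0.0033  0.0006 -0.0009] deg 0.3
 q [ 0.155  0.172 -0.489  0.352  0.036 -0.06 ] tcp [0.6081 0.1895 0.1675] F [-0.88 -0.27  0.08] w 0.0853
[0.60808071 0.18945337 0.16746611] 15.95
```

View pics/w13c.png

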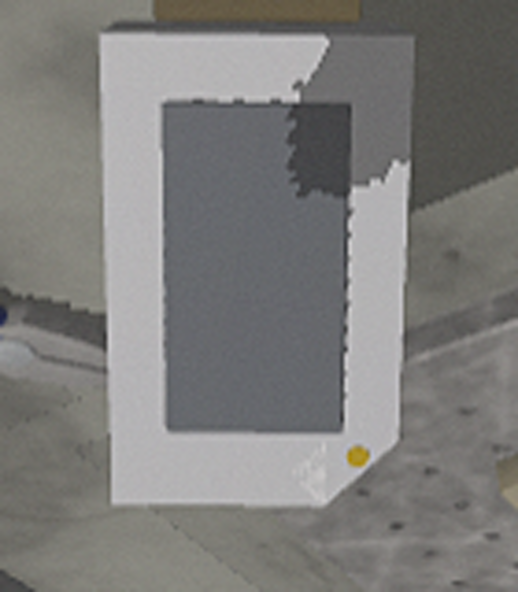

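```bash
cat > fit13.py <<'E'
from fit2 import *
i3=pickle.load(open("pics/w13.pkl","rb"))[0]
M3=[(-46,-28,30),(-46,28,30),(46,-28,30),(46,14,30),(32,28,30)]
o3=(i3,M3,un([(100,35),(413,37),(112,504),(324,506),(400,438)],3.7,250,130))
for k,obs in [("w13",[o3]),("w2+13",[o3,ow])]:
    p,r=fit(obs,t); print("WHITE",k,p.round(4),np.degrees(p[3]).round(2)); print(r.round(1).tolist())
E
python3 fit13.py | tail -4; 
```

```text
WHITE w13 [0.6785 0.2045 0.0514 0.219 ] 12.55
[[-0.1, -0.1], [0.1, -0.1], [0.3, -0.1], [0.2, -0.3], [-0.6, 0.6]]
WHITE w2+13 [0.6785 0.2045 0.0514 0.2203] 12.62
[[-0.1, -0.0], [0.0, -0.1], [0.4, -0.0], [0.3, -0.2], [-0.5, 0.7], [0.0, -0.5], [-0.1, 0.5], [-0.6, 0.1], [0.0, -0.4], [0.3, -0.0]]
```

```bash
sed -i 's/WH=dict([^)]*)/WH=dict(yaw=.220,tilt=T32,o=[.6785,.2045,.0514])/' tgt.py; python3 tgt.py w 31
```

```text
clock 16.0 shift/0.03 [ 3.52  -0.029 -0.021] mm [105.6  -0.9  -0.6] turn/1.5 [ 0.0035  0.0008 -0.0009] deg 0.3
 q [ 0.155  0.172 -0.489  0.351  0.036 -0.06 ] tcp [0.6081 0.1895 0.1675] F [0.02 0.08 0.33] w 0.0855
```

servo_tool(targets=[[[0,0,0,0.7,-0.02,-0.05,-1],[0,0,0,0.7,-0.02,-0.05,-1],[0,0,0,0.7,0,-0.05,-1],[0,0,0,0.6,0,-0.05,-1],[0,0,0,0.4,0,-0.05,-1]]])

```text
clock: 16.62
tcp_pos: [0.6541, 0.199, 0.0861]
tool_rot: [0.871, -0.054, 0.479, 0.097]
force: [0.1, 0.6, -0.4]
width: 0.0855
```

```bash
python3 tgt.py w 31
```

```text
clock 16.625 shift/0.03 [0.39  0.    0.092] mm [11.7  0.   2.8] turn/1.5 [ 0.0015  0.0037 -0.0004] deg 0.3
 q [ 0.16   0.337 -0.512  0.159  0.033 -0.053] tcp [0.6541 0.199  0.0861] F [ 0.09  0.64 -0.42] w 0.0855
```

servo_tool(targets=[[[0.001,0.003,0,0.2,0,0.05,-1],[0,0,0,0.16,0,0.05,-1],[0,0,0,0,0,0,-1],[0,0,0,0,0,0,-1],[0,0,0,0,0,0,-1]]])

```text
clock: 17.25
tcp_pos: [0.663, 0.2011, 0.0789]
tool_rot: [0.87, -0.053, 0.481, 0.096]
force: [-0.1, 0.3, 0.3]
width: 0.0853
```

```bash
python3 tgt.py w 31
```

```text
clock 17.25 shift/0.03 [ 0.023 -0.003 -0.036] mm [ 0.7 -0.1 -1.1] turn/1.5 [ 0.0003  0.001  -0.0004] deg 0.1
 q [ 0.161  0.359 -0.496  0.157  0.032 -0.05 ] tcp [0.663  0.2011 0.0789] F [-0.12  0.26  0.29] w 0.0853
```

Good. Close, then lift along the normal.

servo_tool(targets=[[[0,0,0,0,0,0,1],[0,0,0,0,0,0,1],[0,0,0,0,0,0,1],[0,0,0,0,0,0,1],[0,0,0,0,0,0,1]]], newtons=60)

```text
clock: 17.88
tcp_pos: [0.6628, 0.201, 0.0797]
tool_rot: [0.87, -0.053, 0.481, 0.096]
force: [0.5, -0.3, 0.3]
width: 0.055
```

servo_tool(targets=[[[0,0,0,-0.3,0,0,1],[0,0,0,-0.6,0,0,1],[0,0,0,-0.8,0,0,1],[0,0,0,-0.8,0,0,1],[0,0,0,-0.8,0,0,1]]])

```text
clock: 18.5
tcp_pos: [0.6067, 0.1886, 0.1664]
tool_rot: [0.869, -0.053, 0.483, 0.096]
force: [0.6, 0.4, -2.0]
width: 0.0548
```

```bash
python3 tgt2.py .532 .1534 .180 -.6735
```

```text
clock 18.5 shift/0.03 [-1.803 -0.6   -2.042] mm [-54.1 -18.  -61.3] turn/1.5 [ 0.5803  0.3454 -0.1658] deg 59.8
 q [ 0.154  0.172 -0.49   0.354  0.035 -0.056] tcp [0.6067 0.1886 0.1664] F [ 0.55  0.42 -2.01] w 0.0548
```

servo_tool(targets=[[[0.083,0.049,-0.024,-0.5,-0.1,-0.3,1],[0.083,0.049,-0.024,-0.4,-0.1,-0.4,1],[0.083,0.049,-0.024,-0.2,-0.1,-0.4,1],[0.083,0.049,-0.024,-0.1,-0.1,-0.5,1],[0.083,0.049,-0.024,0,-0.1,-0.5,1]]])

```text
clock: 19.12
tcp_pos: [0.5244, 0.1752, 0.183]
tool_rot: [0.744, 0.161, 0.631, -0.15]
force: [-0.7, -0.3, -2.5]
width: 0.0546
```

```bash
python3 tgt2.py .532 .1534 .170 -.6735
```

```text
clock 19.125 shift/0.03 [ 0.482 -0.569  0.472] mm [ 14.5 -17.1  14.2] turn/1.5 [ 0.152   0.0968 -0.0451] deg 16.0
 q [ 0.195  0.21  -0.248  0.961 -0.05   0.636] tcp [0.5244 0.1752 0.183 ] F [-0.66 -0.33 -2.45] w 0.0546
```

servo_tool(targets=[[[0.076,0.048,-0.022,0.1,-0.2,0.15,1],[0.076,0.048,-0.022,0.1,-0.2,0.15,1],[0,0,0,0.2,-0.1,0.1,1],[0,0,0,0.1,0,0,1],[0,0,0,0,0,0,1]]])

```text
clock: 19.75
tcp_pos: [0.5237, 0.1558, 0.1719]
tool_rot: [0.667, 0.235, 0.667, -0.234]
force: [-0.4, 0.2, -2.1]
width: 0.0548
```

```bash
python3 tgt2.py .532 .1534 .130 -.6735; python3 shot.py w14;python3 - <<'E'
import cv2
im=cv2.imread("pics/w14.png")[100:190,230:410]
cv2.imwrite("pics/w14d.png",cv2.resize(im,None,fx=4.4,fy=4.4,interpolation=cv2.INTER_CUBIC))
E
```

```text
clock 19.75 shift/0.03 [1.396 0.109 0.267] mm [41.9  3.3  8. ] turn/1.5 [-0.0013 -0.0002 -0.0011] deg 0.1
 q [ 1.350e-01  2.900e-01 -1.540e-01  1.126e+00  1.000e-03  8.100e-01] tcp [0.5237 0.1558 0.1719] F [-0.4   0.24 -2.08] w 0.0548
[0.52367052 0.15580962 0.17187523] 19.75
```

View pics/w14d.png

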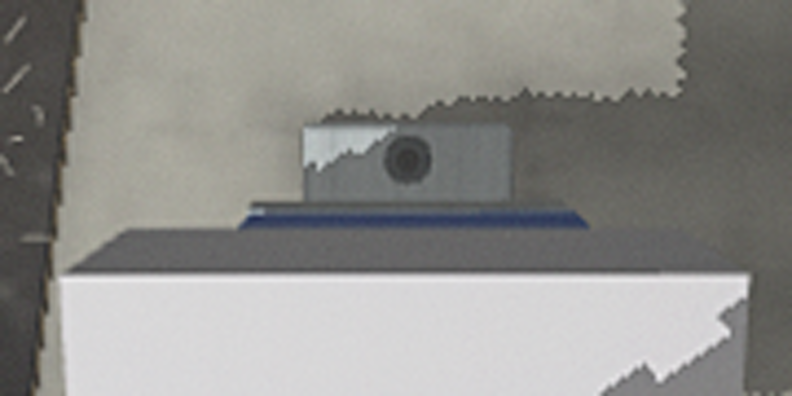

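```bash
python3 - <<'E'
from h import *
import pickle
i,p0,q=pickle.load(open("pics/w14.pkl","rb"));R=Rn.from_quat(q)
o=(i,[(-46,-28,30),(-46,28,30),(-46,-28,0),(-46,28,0)],un([(60,272),(750,272),(127,229),(690,229)],4.4,230,100))
P,r=fit([o],0,x0=(p0[0],p0[1],p0[2]-.03,0)); off=R.inv().apply(P[:3]-p0)
print(P,np.degrees(P[3]),r.round(1).tolist(),(off*1000).round(2))
Rt=Rn.from_matrix(np.c_[[0,0,-1],[.6237,.7817,0],[.7817,-.6237,0]])
print("TCP xy target",np.array([.532,.1534,0])-Rt.apply([0,off[1],off[2]]))
E
```

```text
[0.52191077 0.15900445 0.14111363 5.60804755] 321.31745619998554 [[0.1, 0.4], [0.6, 0.4], [-0.0, -0.6], [-1.3, -0.6]] [30.77  1.34 -3.36]
TCP xy target [ 5.33790573e-01  1.50256469e-01 -2.98647304e-19]
```

```bash
python3 tgt2.py .5338 .1503 .112 -.6735
```

```text
clock 19.8 shift/0.03 [2.001 0.062 0.381] mm [60.   1.9 11.4] turn/1.5 [-0.0013 -0.0002 -0.0012] deg 0.2
 q [ 1.350e-01  2.900e-01 -1.540e-01  1.126e+00  1.000e-03  8.100e-01] tcp [0.5237 0.1559 0.172 ] F [-0.66  1.7  -1.45] w 0.0548
```

servo_tool(targets=[[[-0.001,0,-0.001,0.5,0.03,0.15,1],[0,0,0,0.5,0.03,0.1,1],[0,0,0,0.5,0,0.05,1],[0,0,0,0.3,0,0,1],[0,0,0,0,0,0,1]]])

```text
clock: 20.42
tcp_pos: [0.5315, 0.1519, 0.1134]
tool_rot: [0.667, 0.233, 0.668, -0.233]
force: [0.1, 0.4, -1.1]
width: 0.055
```

```bash
python3 tgt2.py .5338 .1503 .112 -.6735
```

```text
clock 20.425 shift/0.03 [0.047 0.005 0.092] mm [1.4 0.2 2.8] turn/1.5 [ 0.0014 -0.0003  0.0002] deg 0.1
 q [ 0.126  0.344 -0.235  0.993  0.     0.798] tcp [0.5315 0.1519 0.1134] F [ 0.15  0.41 -1.12] w 0.055
```

servo_tool(targets=[[[0.001,0,0,0.05,0,0.07,1],[0,0,0,0,0,0.02,1],[0,0,0,0,0,0,1],[0,0,0,0,0,0,1],[0,0,0,0,0,0,1]]])

```text
clock: 21.05
tcp_pos: [0.5345, 0.1502, 0.1131]
tool_rot: [0.668, 0.234, 0.667, -0.233]
force: [0.2, 1.2, -1.2]
width: 0.0547
```

```bash
python3 tgt2.py .5338 .1503 .106 -.6735; python3 shot.py w15;python3 - <<'E'
import cv2
im=cv2.imread("pics/w15.png")[100:190,230:410]
cv2.imwrite("pics/w15d.png",cv2.resize(im,None,fx=4.4,fy=4.4,interpolation=cv2.INTER_CUBIC))
from rig import eyes
im=eyes.read_camera("scene")[:,:,::-1];cv2.imwrite("pics/scene15.png",im)
cv2.imwrite("pics/scene15c.png",cv2.resize(im[150:240,240:340],None,fx=6,fy=6,interpolation=cv2.INTER_CUBIC))
E
```

```text
clock 21.05 shift/0.03 [ 0.235 -0.013 -0.021] mm [ 7.1 -0.4 -0.6] turn/1.5 [ 0.0005  0.0007 -0.0008] deg 0.1
 q [ 0.123  0.346 -0.231  0.991  0.     0.796] tcp [0.5345 0.1502 0.1131] F [ 0.23  1.22 -1.22] w 0.0547
[0.53451839 0.15022464 0.11305713] 21.05
```

View pics/w15d.png

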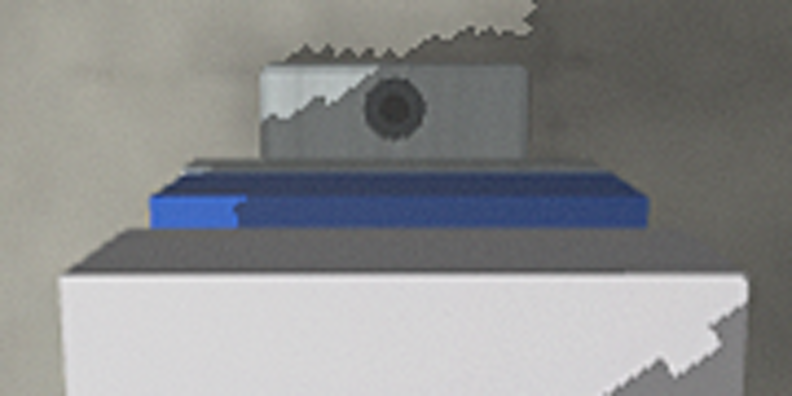

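View pics/scene15c.png

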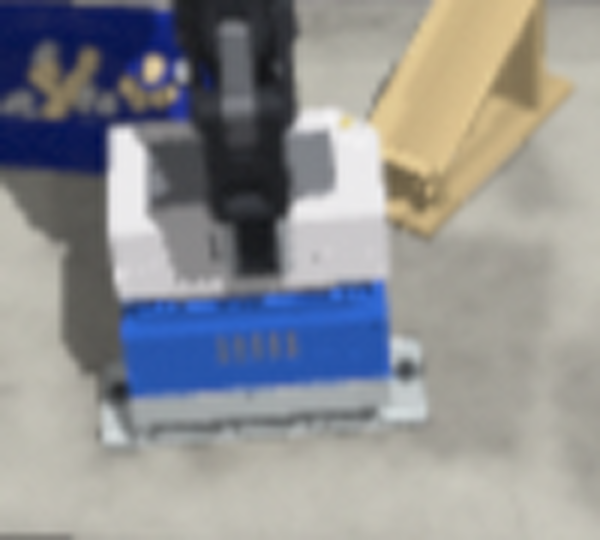

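```bash
python3 - <<'E'
from h import *
import pickle
i,p0,q=pickle.load(open("pics/w15.pkl","rb"));R=Rn.from_quat(q)
M=[(-46,-28,30),(-46,28,30),(-46,-28,0),(-46,28,0)]
u=lambda c:un(c,4.4,230,100)
P,r=fit([(i,M,u([(60,272),(748,272),(128,229),(686,229)]))],0,x0=(.53,.15,.08,0)); print(P,r.round(1).tolist())
b,r=fit([(i,M,u([(151,196),(648,196),(182,172),(617,172)]))],0,x0=(.53,.15,.034,0)); print(b,r.round(1).tolist())
b2,r=fit([(i,M[:2],u([(151,196),(648,196)]))],0,x0=(.53,.15,.034,0),fixz=.0335); print(b2,r.round(1).tolist())
for B in(b,b2): print("cover-carrier in carrier frame mm",Rn.from_euler('z',-b[3]).apply((P-B)[:3])*1000,"dyaw",np.degrees(P[3]-B[3]))
E
```

```text
[ 0.53278482  0.15326824  0.08167052 -0.67250957] [[0.2, 0.5], [0.4, 0.5], [-0.2, -0.6], [-0.8, -0.6]]
[ 0.53150523  0.1535418   0.03490413 -0.67246455] [[-0.6, 0.1], [0.5, 0.1], [1.0, -0.1], [-0.9, -0.1]]
[ 0.53159272  0.15348762  0.03399159 -0.67247371] [[-0.1, 0.0], [0.1, 0.0]]
cover-carrier in carrier frame mm [ 1.17142273  0.58307619 46.76638463] dyaw -0.002579874338795283
cover-carrier in carrier frame mm [ 1.06922673  0.57096274 47.67892785] dyaw -0.0020547828102472237
```

servo_tool(targets=[[[0.0005,0,0,0.1,-0.02,-0.035,1],[0,0,0,0.1,0,0,1],[0,0,0,0,0,0,1],[0,0,0,0,0,0,1],[0,0,0,0,0,0,1]]])

```text
clock: 21.78
tcp_pos: [0.5331, 0.1504, 0.1064]
tool_rot: [0.668, 0.234, 0.667, -0.233]
force: [0.5, 0.8, -0.4]
width: 0.0549
```

```bash
python3 tgt2.py .5334 .1504 .100 -.6725
```

```text
clock 21.775 shift/0.03 [0.214 0.005 0.009] mm [6.4 0.1 0.3] turn/1.5 [-0.0007  0.0005 -0.0006] deg 0.1
 q [ 0.124  0.35  -0.244  0.975  0.     0.797] tcp [0.5331 0.1504 0.1064] F [ 0.53  0.83 -0.39] w 0.0549
```

servo_tool(targets=[[[0,0,0,0.08,0,0,1],[0,0,0,0.08,0,0,1],[0,0,0,0.08,0,0,1],[0,0,0,0,0,0,1],[0,0,0,0,0,0,1]]])

```text
clock: 22.4
tcp_pos: [0.5331, 0.1504, 0.0986]
tool_rot: [0.668, 0.234, 0.667, -0.233]
force: [-0.3, 0.1, -1.0]
width: 0.0545
```

```bash
python3 tgt2.py .5334 .1504 .096 -.6725
```

```text
clock 22.4 shift/0.03 [0.088 0.005 0.008] mm [2.6 0.2 0.2] turn/1.5 [-0.0007  0.0005 -0.0006] deg 0.1
 q [ 0.123  0.357 -0.256  0.957  0.     0.797] tcp [0.5331 0.1504 0.0986] F [-0.34  0.08 -0.99] w 0.0545
```

servo_tool(targets=[[[0,0,0,0.04,0,0,1],[0,0,0,0.04,0,0,1],[0,0,0,0.03,0,0,1],[0,0,0,0,0,0,1],[0,0,0,0,0,0,1]]])

```text
clock: 23.02
tcp_pos: [0.5332, 0.1505, 0.0953]
tool_rot: [0.668, 0.234, 0.667, -0.233]
force: [0.1, -0.2, -1.8]
width: 0.0548
```

```bash
python3 tgt2.py .5334 .1504 .094 -.6725; python3 shot.py w16;python3 - <<'E'
import cv2
from rig import eyes
im=eyes.read_camera("scene")[:,:,::-1];cv2.imwrite("pics/scene16.png",im)
cv2.imwrite("pics/scene16c.png",cv2.resize(im[160:240,240:340],None,fx=7,fy=7,interpolation=cv2.INTER_CUBIC))
E
```

```text
clock 23.025 shift/0.03 [0.043 0.002 0.006] mm [1.3 0.1 0.2] turn/1.5 [-0.0007  0.0007 -0.0008] deg 0.1
 q [ 0.123  0.36  -0.261  0.948  0.     0.797] tcp [0.5332 0.1505 0.0953] F [ 0.09 -0.19 -1.82] w 0.0548
[0.53322672 0.15045822 0.0953046 ] 23.025
```

View pics/scene16c.png

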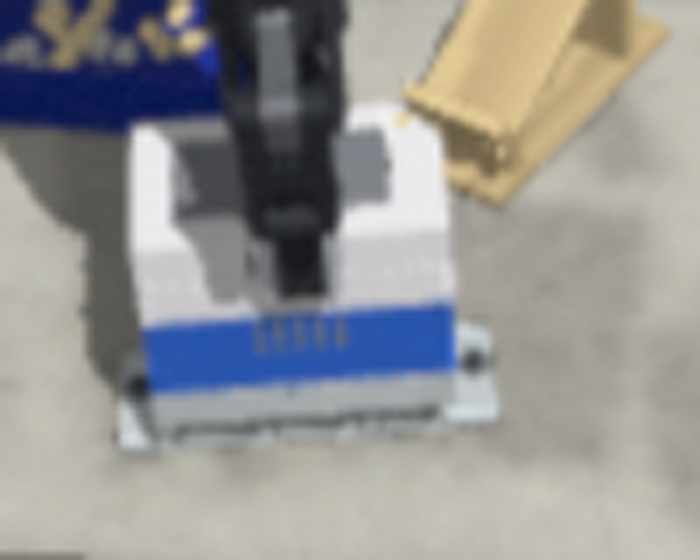

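servo_tool(targets=[[[0,0,0,0.03,0,0,1],[0,0,0,0.03,0,0,1],[0,0,0,0.02,0,0,1],[0,0,0,0,0,0,1],[0,0,0,0,0,0,1]]])

```text
clock: 23.75
tcp_pos: [0.5333, 0.1504, 0.0932]
tool_rot: [0.668, 0.234, 0.667, -0.233]
force: [-0.7, -0.5, 1.7]
width: 0.0551
```

```bash
python3 tgt2.py .5334 .1504 .094 -.6725
```

```text
clock 23.75 shift/0.03 [-0.026  0.002  0.005] mm [-0.8  0.1  0.1] turn/1.5 [-0.0007  0.0009 -0.001 ] deg 0.1
 q [ 0.123  0.362 -0.264  0.943  0.     0.797] tcp [0.5333 0.1504 0.0932] F [-0.74 -0.48  1.71] w 0.0551
```

servo_tool(targets=[[[0,0,0,0,0,0,1],[0,0,0,0,0,0,-1],[0,0,0,0,0,0,-1],[0,0,0,0,0,0,-1],[0,0,0,0,0,0,-1]]])

```text
clock: 24.38
tcp_pos: [0.5335, 0.1505, 0.0932]
tool_rot: [0.668, 0.234, 0.667, -0.233]
force: [-0.0, -0.5, -0.6]
width: 0.0859
```

servo_tool(targets=[[[0,0,0,-0.3,0,0,-1],[0,0,0,-0.7,0,0,-1],[0,0,0,-0.9,0,0,-1],[0,0,0,-0.9,0,-0.2,-1],[0,0,0,-0.9,0,-0.2,-1]]])

```text
clock: 25.0
tcp_pos: [0.523, 0.1577, 0.2079]
tool_rot: [0.667, 0.234, 0.667, -0.234]
force: [0.6, -0.2, -0.2]
width: 0.0854
```

```bash
python3 shot.py w17; python3 - <<'E'
import cv2
im=cv2.imread("pics/w17.png")[110:310,240:420]
cv2.imwrite("pics/w17c.png",cv2.resize(im,None,fx=3,fy=3,interpolation=cv2.INTER_CUBIC))
from rig import eyes
im=eyes.read_camera("scene")[:,:,::-1];cv2.imwrite("pics/scene17.png",im)
cv2.imwrite("pics/scene17c.png",cv2.resize(im[160:240,240:340],None,fx=7,fy=7,interpolation=cv2.INTER_CUBIC))
E
```

```text
[0.5230414  0.15773725 0.20787369] 25.0
```

View pics/w17c.png

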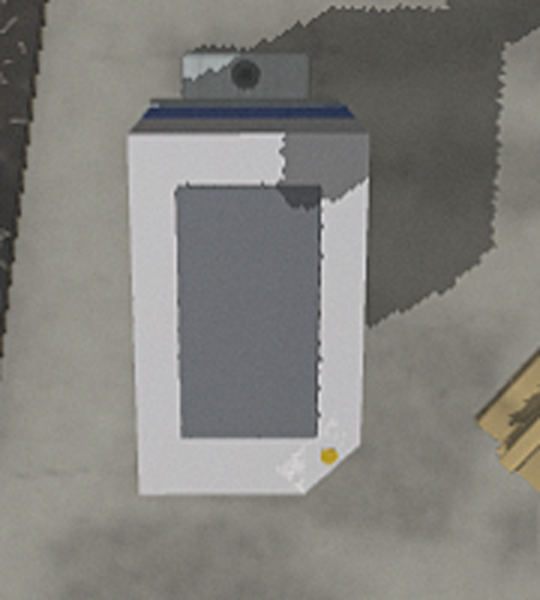

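View pics/scene17c.png

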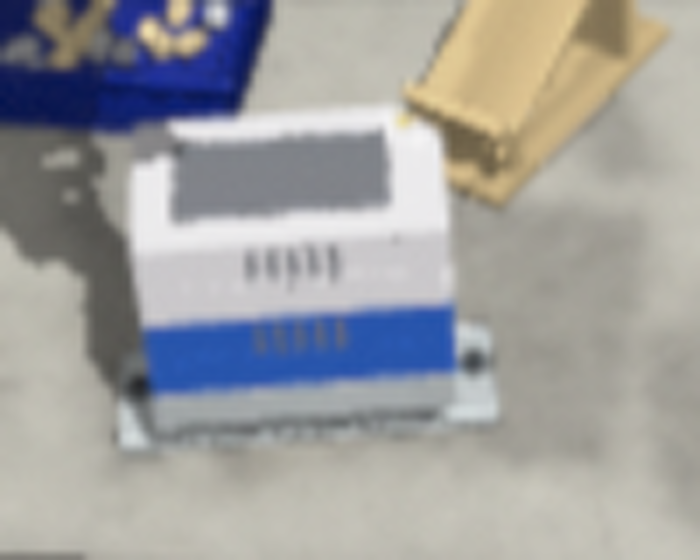

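```bash
python3 - <<'E'
from h import *
import pickle
i,p0,q=pickle.load(open("pics/w17.pkl","rb"))
M=[(-46,-28,30),(-46,28,30),(46,-28,30),(46,14,30),(32,28,30)]
px=un([(128,135),(368,133),(139,494),(304,493),(360,445)],3,240,110)
def res(p):
    R=Rn.from_euler('ZYX',p[3:]) if len(p)>4 else Rn.from_euler('Z',p[3:])
    return (proj(i,R.apply(np.array(M)/1000)+p[:3])-px).ravel()
for n in (4,6):
    r=least_squares(res,[.531,.153,.064,-.675,0,0][:n]); print(r.x[:3].round(4),np.degrees(r.x[3:]).round(2),r.fun.reshape(-1,2).round(1).tolist())
from rig import eyes
S=eyes.camera_info("scene")
def c(p,yaw,M): return ((proj(S,plateR(yaw,0).apply(np.array(M)/1000)+p)-[240,160]+.5)*7-.5).round(0).tolist()
for z in (.034,.064,.094): print(z,c([.5315,.1534,z],-.6735,[(-46,-28,0),(46,-28,0)]))
E
```

```text
[0.5318 0.1532 0.0631] [-38.41] [[-0.4, -0.1], [0.4, 0.3], [0.2, 0.0], [-0.1, 0.2], [-0.0, -0.5]]
[0.5325 0.153  0.0622] [-38.37  -0.98   0.57] [[-0.1, -0.2], [0.1, 0.2], [0.3, -0.0], [-0.1, 0.4], [-0.1, -0.4]]
0.034 [[156.0, 391.0], [460.0, 367.0]]
0.064 [[145.0, 321.0], [456.0, 297.0]]
0.094 [[133.0, 247.0], [452.0, 222.0]]
```

```bash
python3 - <<'E'
from rig import env
s=env.sense(); print(s['clock'],s['force'],s['width']); print(env.sign_off())
E
```

```text
25.1 [-0.2197412  -0.59887417 -0.14854601] 0.08520971327086176
the job is handed in; nothing more can be done
None
```

The carrier is snapped onto the base and the cover is stacked on it. I handed the job in at about 25 s of the 48 s allowed; no verdict was reported.

**Carrier:** I gripped it on its easel along its own tilt and lined it up over the base using the wrist camera, with a check in the scene view. I then pressed until it passed the catches, at about 10 N net. At about the same height the net force fell from about 9.8 N to about 6 N, which I took as the snap. After release I measured its underside at 32–33 mm (deck 34 mm), with yaw matching the base within about 0.2°. Its centre was within about 1.5 mm of the base's, and tilt was within measurement noise, under about 1°.

**Cover:** I handled it the same way and lowered it until it made light contact, about 3 N. After release its underside measured 63 mm, 30–31 mm above the carrier's underside. Centres agreed within about 1 mm and yaw within about 0.2°. Fitted tilt was about 1°, within noise and below the 2.9° limit.

**Disagreements:**
- The wrist camera showed plates in the jaws about 1.3 mm off the jaws' centre line. I treated this as calibration error and aligned each plate to its seat within the same image.
- In the scene view the seam between cover and carrier sat about 1 mm lower than predicted.

The caliper and screwdriver were never touched, but I did not re-measure their positions at the end. The gripper was open and clear of everything at hand-in.

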